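Lay out a picked order on the checking board

ROBOT

A 6-joint arm with a two-finger parallel gripper is mounted at the origin on the work surface. World frame = base frame: x ahead of the robot, y to its left, z up, the work surface at z = 0. Lengths are in m, angles in rad, forces in N, time in s.
With the tool pointing down it reaches from about 0.35 to 0.975 m from the base axis. Payload 4.9 kg.
Tool frame: the origin (TCP) lies on the mounting face of the last link; the fingertips stand 173 mm ahead of it and the grasp point (between the pads) lies 155 mm ahead of it; z points along the fingers, x is the direction in which the jaws open and shut, and the axes are right-handed (so a half turn about z gives the same grasp; the last joint's range is limited). The gripper opens to 85 mm and grips with 20 to 120 N. Pads are 22 mm wide; open, the fingers measure 114 mm over their backs; the gripper's body (76 mm by 85 mm) begins 54 mm behind the grasp point. The pads swing forward as they close: fully open they stand 13 mm farther back than shut.
Start: joints at [1.058, 0.053, 1.613, -0, 1.476, -0.119], TCP at [0.24, 0.577, 0.405] pointing down, gripper open.
Joint ranges: [-3.01, 3.01], [-1.01, 2.22], [0.06, 2.58], [-1.02, 4.17], [0.09, 2.62], [-3.14, 3.14]. Speed limits (rad/s): [2.57, 2.57, 3.14, 3.14, 3.14, 3.14].

INTERFACE

Orientations are given as a 3x3 rotation matrix whose columns are the frame's x, y, z axes.
In Python, from workcell import r, eyes gives the robot as it stands.
- The arm moves only by the tool apply_moves, never from a script. Its argument "commands" is a list of rows, each a list of 5 numbers: the closure in counts, from 0 (fully open) to 255 (shut), then the shift along the tool's x, y, z in m, then the turn about the tool's z in rad. In form: [[hand, x, y, z, twist], ...]. A call has exactly 10 rows; each row is the pose to reach, as a shift and turn from the pose commanded when the call began, along the tool's axes at that moment; what a row does not reach only later rows make up. A row lasts 1/12 s, in which the tool goes at most 41.7 mm and 7.16 degrees, less where a joint would pass 70% of its speed; a pose out of reach is approached as far as the arm can. A call with a gripper value outside its range is refused whole. The fingers move at their own pace and stop on an object; "newtons" is the grip in N (left out, the last holds). Time passes only in rows, so rows that repeat a pose let the fingers close, or fill a call up. It gives the time, the measured TCP pose, the force and the opening at its end, in the units of the state.
- r.read_state(): the state, without advancing time (a new reading comes with each control period).
- eyes.capture(name): name is "side" or "top" or "wrist"; returns the picture (480x640x3 uint8, red, green, blue); there is no depth.
- eyes.get_calibration(name): a dict with "fx", "fy", "cx", "cy" (pixels), "distortion" ([k1, k2, p1, p2, k3] as OpenCV has them; the pictures are not rectified), "rvec" (rotation vector, rad) and "tvec" (3), from world to camera coordinates, as OpenCV has them; the wrist camera has in their place "tool_from_camera" (4x4, takes a point from camera to tool coordinates, whose origin is the TCP and whose axes are the tool frame's). Camera axes: x right, y down, z forward; pixel columns grow to the right and rows downward; lengths in m; the calibration is good to about 2 mm. A picture is of the moment at which its call begins: read the wrist's pose just before it. get_calibration takes no time and is no camera call.
- r.job_done(): hands the job in, once; it reports no verdict.
The state is a dict: "clock": time; "joints": joint angles; "qd": joint speeds; "joint_torque": joint torques, N m; "position": TCP position; "tcp_rot": TCP orientation; "contact_force": force on the tool from outside, world axes, zero at the start; "torque": the same for the moment, N m; "width": opening from 0.0 (shut) to 1.0 (fully open).
Only numpy, scipy, OpenCV 4.12 (cv2) and the standard library are available. Lean on these libraries where they do the work, as an engineer would, in place of code of your own. Each camera call takes 0.05 s, during which the arm holds its last target.

TASK

Lay out the picked medicines on the wooden checking board for the final check, left, right and front being those of someone who faces the board's raised rail from its open edge. The large carton lies in the middle of the board with its long side along the rail, and the small carton lies flat on top of it, centred and the same way round; the brown jar stands straight left of the large carton, the tall brown bottle straight right of it and the white pill jar straight in front of it, each upright with a gap of about 25 mm to the large carton. Leave the stock bin, the stapler and the stamp where they are.

Things in the scene. Friction and masses are not known exactly. Their poses are not given: they have to be found in the camera images.
- board: Flat pale wooden board fixed to the counter, 200 mm (its x) by 260 mm (its y), 4 mm thick; white rail (8 mm thick, top 22 mm above the counter) along one long edge, the back. Origin: middle of its underside, at counter level. x points to the rail, y to the left of someone facing the rail from the open edge, z up. Stands left or right of the robot, turned up to 70 degrees from rail-far-from-robot
- carton_mid (a point): Centre of the large white medicine carton (grey printed band): 56 mm (its x) by 90 mm (its y) by 36 mm high, lying flat. z up. Starts, like the other four things of the order, on a flat grey mat 3 mm thick
- packet_mid (a point): Centre of the small white medicine carton (grey printed band): 40 mm (its x) by 60 mm (its y) by 22 mm high, lying flat. z up
- jar_mid (a point): Centre (half-way up) of the squat brown glass jar with a black lid: 56 mm diameter, 55 mm high, upright. z up
- syrup_mid (a point): Centre (half-way up) of the tall brown glass bottle with a narrow neck and white cap: 52 mm diameter, 105 mm high, upright. z up
- pills_mid (a point): Centre (half-way up) of the small white plastic pill jar: 40 mm diameter, 65 mm high, upright. z up
- stock_bin: Blue open stock bin with cartons in it, 150 x 100 x 75 mm; not part of the order, to be left where it is. Origin at the middle of its underside
- stapler: Black and grey desk stapler, 130 x 34 x 52 mm; not part of the order, to be left where it is. Origin at the middle of its underside
- stamp: Hand stamp with a wooden knob, 30 x 55 x 68 mm; not part of the order, to be left where it is. Origin at the middle of its underside
There are look-alikes about, which are no part of the job. What is shaped like the part that bears carton_mid but pink or purple is not meant.

How it is judged:
At the end, for the whole second after the job is handed in: All upright, at rest. Large carton within 15 mm of the board's middle, 0.2 rad of the rail; small one on it, within 12 mm, 0.25 rad. Jar left, bottle right, pill jar in front: gap to carton 25 mm +-14 (centres 98, 96, 73 mm away), within 22 mm of the board's middle line on that side (horizontal distance between carton_mid and board below 0.015 m and angle between the y axis of carton_mid and the y axis of board, either way round below 0.2 rad and z of carton_mid in the frame of board between 0.018 and 0.027 m and horizontal distance between packet_mid and carton_mid below 0.012 m and angle between the y axis of packet_mid and the y axis of carton_mid, either way round below 0.25 rad and z of packet_mid in the frame of board between 0.046 and 0.057 m and horizontal distance between jar_mid and carton_mid between 0.084 and 0.112 m and x of jar_mid in the frame of board between -0.022 and 0.022 m and y of jar_mid in the frame of board above 0 m and z of jar_mid in the frame of board between 0.0275 and 0.0365 m and horizontal distance between syrup_mid and carton_mid between 0.082 and 0.11 m and x of syrup_mid in the frame of board between -0.022 and 0.022 m and y of syrup_mid in the frame of board below 0 m and z of syrup_mid in the frame of board between 0.0525 and 0.0615 m and horizontal distance between pills_mid and carton_mid between 0.059 and 0.087 m and y of pills_mid in the frame of board between -0.022 and 0.022 m and x of pills_mid in the frame of board below 0 m and z of pills_mid in the frame of board between 0.0325 and 0.0415 m and angle between each of carton_mid, packet_mid, jar_mid, syrup_mid, pills_mid's own z axis and vertical below 0.12 rad and linear speed of each of carton, packet, jar, syrup, pills below 0.02 m/s); the robot touches nothing.
It fails at once if the stock bin is moved by more than 20 mm (distance of stock_bin from where it was at the start of the episode above 0.02 m).
It fails at once if the stapler is moved by more than 20 mm (distance of stapler from where it was at the start of the episode above 0.02 m).
It fails at once if the stamp is moved by more than 20 mm (distance of stamp from where it was at the start of the episode above 0.02 m).
It also fails if it takes over 138 s, if anything falls off the work surface, if the arm or the gripper's body presses on something with over 40 N, if the wrist force passes 120 N, or if a joint passes its speed limit or range.

## Working session

There is one attempt and no reset: what is moved stays moved. The work goes in short steps, Python scripts to look and compute and a tool call to move; the robot and the scene stay as the last step left them, time stands still between calls to the robot, and variables do not carry over. Pictures are saved under pics/ and viewed, and the job is handed in when it is done.

Besides the shell and the picture viewer there is one more tool, called as name(argument=value, ...), one argument or row to a line, values as JSON. apply_moves: Moves the arm, as the interface text tells. Its arguments: {"type":"object","properties":{"commands":{"type":"array","items":{"type":"array","items":{"type":"number"}}},"newtons":{"type":"number"}},"required":["commands"]}

```bash
mkdir -p pics; ls
python3 - <<'E'
from workcell import r,eyes
import cv2,numpy as np
s=r.read_state(); print(s['clock'],s['position'],s['tcp_rot'],s['width'])
for n in ['side','top','wrist']:
    c=eyes.get_calibration(n); print(n,c)
    im=eyes.capture(n); cv2.imwrite(f'pics/{n}0.png',im[:,:,::-1])
E
```

```text
pics
0.0 [0.23967794 0.57691986 0.40342038] [[ 3.83706986e-01  9.23454279e-01 -1.06964269e-03]
 [ 9.23452470e-01 -3.83708376e-01 -1.84867306e-03]
 [-2.11759591e-03 -2.78415419e-04 -9.99997719e-01]] 0.9992711772585874
side {'fx': 485.91268167798074, 'fy': 485.91268167798074, 'cx': 327.84874602345167, 'cy': 243.5185977726111, 'distortion': array([0.00338952, 0.        , 0.        , 0.        , 0.        ]), 'rvec': array([ 0.24067767, -2.87899913,  1.11809466]), 'tvec': array([0.50467829, 0.18442369, 0.93880507])}
top {'fx': 473.726168930428, 'fy': 473.726168930428, 'cx': 320.11682175862666, 'cy': 238.16682635085553, 'distortion': array([-0.0662678,  0.       ,  0.       ,  0.       ,  0.       ]), 'rvec': array([ 2.11779829, -2.17294235,  0.10998416]), 'tvec': array([-0.05520699,  0.56190701,  0.99264327])}
wrist {'fx': 389.79026018356217, 'fy': 389.79026018356217, 'cx': 321.6373633341637, 'cy': 238.97267379703595, 'distortion': array([-0.02391236,  0.        ,  0.        ,  0.        ,  0.        ]), 'tool_from_camera': array([[ 9.99999907e-01,  3.93501888e-04, -1.77728090e-04,
        -3.42570050e-04],
       [-3.24205992e-04,  9.56161955e-01,  2.92838198e-01,
        -7.47146670e-02],
       [ 2.85169222e-04, -2.92838113e-01,  9.56161994e-01,
         3.05550784e-02],
       [ 0.00000000e+00,  0.00000000e+00,  0.00000000e+00,
         1.00000000e+00]])}
```

View pics/top0.png

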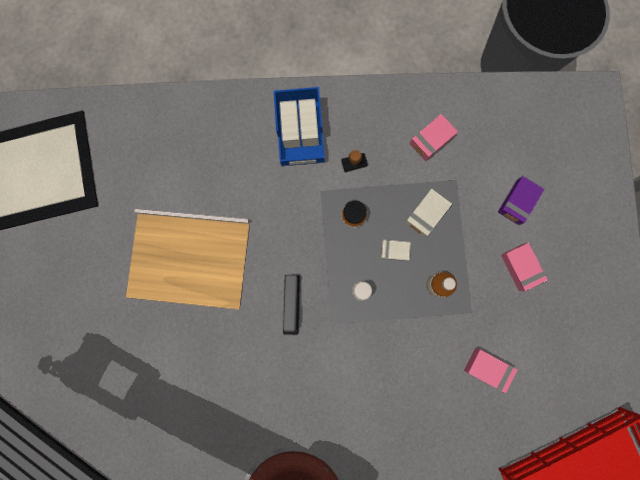

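View pics/side0.png

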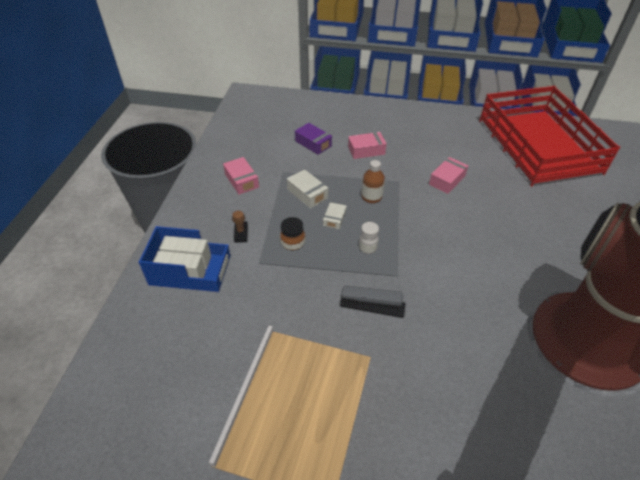

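View pics/wrist0.png

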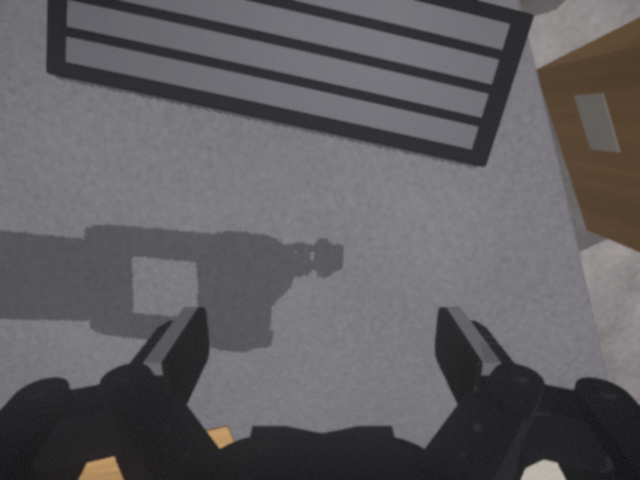

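The top view shows the board at (188,260) with the rail along its upper edge. On the mat are the brown jar (355,213), large white carton (430,212), small white carton (396,250), pill jar (363,290) and syrup bottle (444,284). The look-alikes are pink at (434,137), (525,266) and (491,370), and purple at (521,200). The white one at (430,212) is the match, being on the mat with a grey band. I'll confirm that in an enlarged crop.

```bash
cat > h.py <<'E'
import cv2,numpy as np
from workcell import r,eyes
def pose(n,s=None):
    c=eyes.get_calibration(n); K=np.array([[c['fx'],0,c['cx']],[0,c['fy'],c['cy']],[0,0,1.]])
    if n=='wrist':
        T=np.eye(4);T[:3,:3]=np.array(s['tcp_rot']);T[:3,3]=s['position'];M=T@c['tool_from_camera'];R=M[:3,:3].T;t=-R@M[:3,3]
    else: R=cv2.Rodrigues(c['rvec'])[0];t=np.array(c['tvec'])
    return K,c['distortion'],R,t
def cast(n,uv,z,s=None):
    K,D,R,t=pose(n,s)
    p=cv2.undistortPoints(np.array(uv,float).reshape(-1,1,2),K,D).reshape(-1,2)
    d=np.c_[p,np.ones(len(p))]@R; C=-R.T@t
    return C+d*((z-C[2])/d[:,2])[:,None]
def proj(n,P,s=None):
    K,D,R,t=pose(n,s)
    return cv2.projectPoints(np.array(P,float).reshape(-1,1,3),cv2.Rodrigues(R)[0],t,K,D)[0].reshape(-1,2)
E
python3 - <<'E'
import cv2
a=cv2.imread('pics/top0.png')[175:325,315:475]
cv2.imwrite('pics/crop_mat.png',cv2.resize(a,None,fx=5,fy=4,interpolation=cv2.INTER_CUBIC) if 0 else cv2.resize(a,None,fx=4,fy=4,interpolation=cv2.INTER_CUBIC))
a=cv2.imread('pics/side0.png')[155:280,255:410]
cv2.imwrite('pics/crop_side.png',cv2.resize(a,None,fx=4,fy=4,interpolation=cv2.INTER_CUBIC))
a=cv2.imread('pics/top0.png')[195:325,115:310]
cv2.imwrite('pics/crop_board.png',cv2.resize(a,None,fx=4,fy=4,interpolation=cv2.INTER_CUBIC))
E
```

```text
(no output)
```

View pics/crop_mat.png

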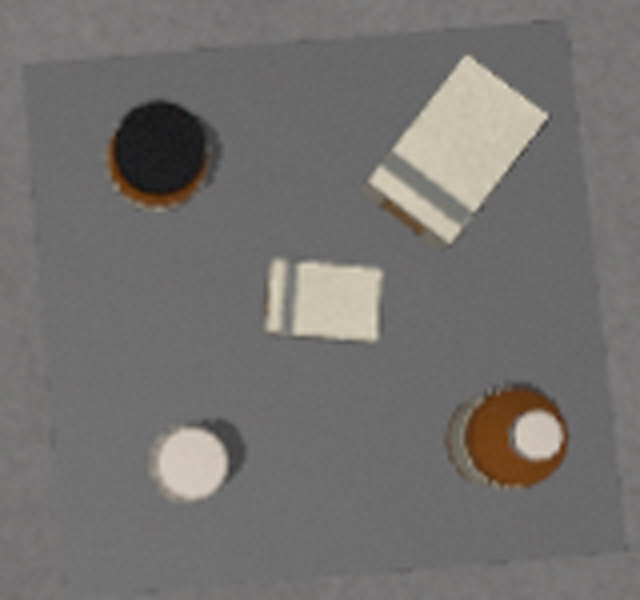

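View pics/crop_side.png

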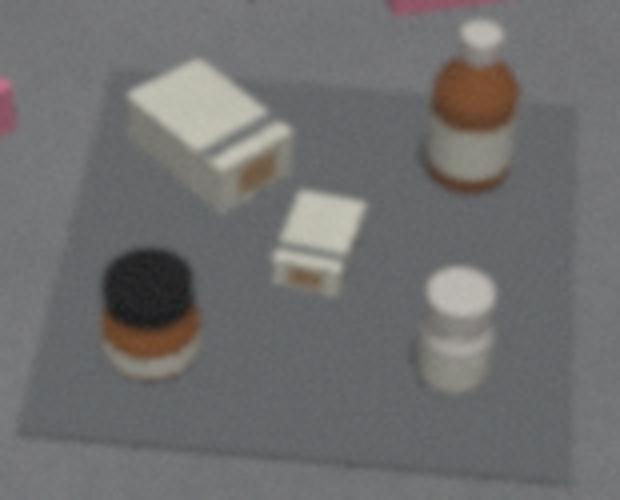

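View pics/crop_board.png

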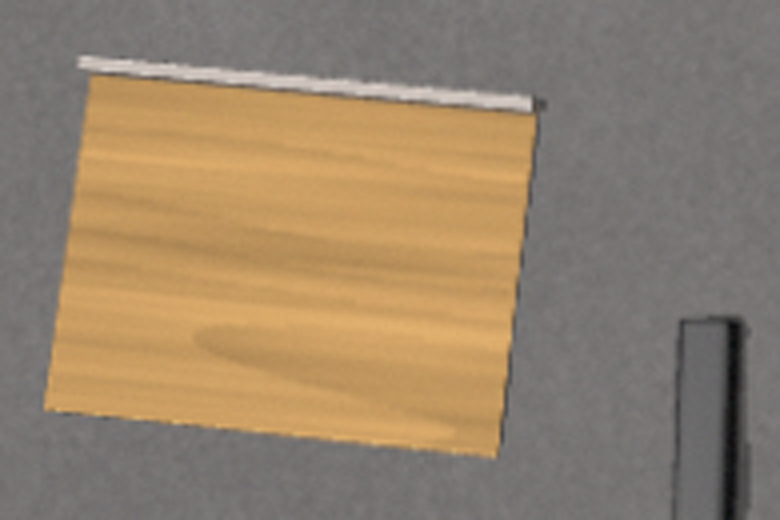

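The large carton is the white one at (430,212): white, grey band, on the mat. The pink and purple ones are excluded. Now I'll measure everything.

```bash
cat > m.py <<'E'
from h import *
a=cv2.imread('pics/top0.png'); hsv=cv2.cvtColor(a,cv2.COLOR_BGR2HSV)
K,D,R,t=pose('top'); print('cam',-R.T@t)
def blob(mask,box,close=0):
    m=np.zeros_like(mask);x0,y0,x1,y1=box;m[y0:y1,x0:x1]=mask[y0:y1,x0:x1]
    if close: m=cv2.morphologyEx(m,cv2.MORPH_CLOSE,np.ones((close,close),np.uint8))
    c=cv2.findContours(m,cv2.RETR_EXTERNAL,cv2.CHAIN_APPROX_NONE)[0]
    return max(c,key=cv2.contourArea)
def rect(c,z,n='top'):
    P=cast(n,c.reshape(-1,2),z)[:,:2]
    (cx,cy),(w,h),an=cv2.minAreaRect((P*1000).astype(np.float32))
    b=cv2.boxPoints(((cx,cy),(w,h),an)); e=[b[1]-b[0],b[2]-b[1]]; L=max(e,key=np.linalg.norm)
    return (cx,cy),sorted((w,h)),np.degrees(np.arctan2(L[1],L[0]))
wood=cv2.inRange(hsv,(10,80,100),(30,255,255))
print('wood',rect(blob(wood,(110,190,270,330)),.004))
rail=cv2.inRange(hsv,(0,0,170),(180,40,255))
print('rail',rect(blob(rail,(110,190,270,230)),.022))
white=cv2.inRange(hsv,(0,0,160),(180,70,255))
print('carton',rect(blob(white,(400,180,460,240),9),.039))
print('packet',rect(blob(white,(375,232,420,268),7),.025))
def circ(c,z):
    P=(cast('top',c.reshape(-1,2),z)[:,:2]*1000).astype(np.float32); return cv2.minEnclosingCircle(P),P.mean(0)
dark=cv2.inRange(hsv,(0,0,0),(180,255,70))
print('jarlid',circ(blob(dark,(335,195,372,232),3),.058))
print('cap',circ(blob(white,(438,270,462,296)),.108))
print('pill',circ(blob(cv2.inRange(hsv,(0,0,190),(180,70,255)),(345,275,380,305)),.068))
st=cv2.inRange(a,(0,0,0),(90,90,90))
E
python3 m.py
python3 - <<'E'
from h import *
a=cv2.imread('pics/top0.png')
for nm,uv in dict(carton=(415,227),pill=(352,290),pilltop=(363,290),cap=(449,284),bg=(340,300),shadow=(373,288)).items(): print(nm,a[uv[1],uv[0]])
print(cast('top',[[283,275],[299,275],[297,333],[283,333]],.05))
print('stamp',cast('top',[[356,156]],.06)); print('bin',cast('top',[[275,90],[320,88],[325,160],[280,165]],.075))
E
```

```text
cam [ 0.43124226 -0.09185181  1.05343311]
wood ((522.9127807617188, 231.6502685546875), [193.13766479492188, 260.5181884765625], np.float32(83.00068))
rail ((621.4149169921875, 219.4647979736328), [7.016388416290283, 257.9281005859375], np.float32(83.00509))
carton ((611.3546752929688, -307.6217956542969), [55.02568435668945, 89.75253295898438], np.float32(-39.856194))
packet ((531.6309204101562, -232.5005645751953), [38.92906951904297, 59.19578552246094], np.float32(83.63291))
jarlid (((611.4797973632812, -147.90463256835938), 27.812253952026367), array([ 611.5486 , -147.30693], dtype=float32))
cap (((453.7012634277344, -325.44256591796875), 11.838507652282715), array([ 453.76117, -325.34274], dtype=float32))
pill (((444.70758056640625, -155.3262939453125), 16.36882781982422), array([ 444.71408, -155.31316], dtype=float32))
carton [ 86 102 113]
pill [117 124 128]
pilltop [186 198 209]
cap [178 191 202]
bg [113 113 113]
shadow [70 72 70]
[[ 0.48179034  0.01064345  0.05      ]
 [ 0.48095095 -0.02333757  0.05      ]
 [ 0.35983338 -0.01679918  0.05      ]
 [ 0.36043972  0.01255743  0.05      ]]
stamp [[ 0.73401946 -0.15210579  0.06      ]]
bin [[ 0.88479122  0.02038163  0.075     ]
 [ 0.88572164 -0.07823688  0.075     ]
 [ 0.72266552 -0.08496255  0.075     ]
 [ 0.71476069  0.01125038  0.075     ]]
```

```bash
cat > go.py <<'E'
import sys,numpy as np
from workcell import r
x,y,z,yaw=map(float,sys.argv[1:5]); s=r.read_state()
R=np.array(s['tcp_rot']);p=np.array(s['position']);psi=np.degrees(np.arctan2(R[1,0],R[0,0]))
c,sn=R[0,0],R[1,0];n=np.hypot(c,sn);c/=n;sn/=n
dx,dy=x-p[0],y-p[1]; dw=(yaw-psi+180)%360-180
print('t',round(s['clock'],2),'pos',p.round(4),'yaw',round(psi,2),'w',round(s['width'],3),'F',np.round(s['contact_force'],1),'j6',round(s['joints'][5],2))
print('shift',round(dx*c+dy*sn,4),round(dx*sn-dy*c,4),round(p[2]-z,4),'twist',round(-np.radians(dw),4))
E
python3 go.py .612 -.308 .30 50.1
python3 - <<'E'
from h import *
print(proj('side',[[.4537,-.3254,z] for z in (.003,.05,.06,.07,.08,.108)]))
E
```

```text
t 0.15 pos [0.2397 0.577  0.4037] yaw 67.44 w 1.003 F [-0. -1. -0.] j6 -0.12
shift -0.6744 0.6834 0.1037 twist 0.3026
[[372.09329737 197.80328744]
 [373.71816414 183.20027033]
 [374.07652689 179.97988276]
 [374.43951974 176.71799545]
 [374.80723332 173.41379797]
 [375.86274726 163.92978975]]
```

apply_moves(
  commands=[
    [0,-0.6744,0.6834,0.09,0.3],
    [0,-0.6744,0.6834,0.09,0.3],
    [0,-0.6744,0.6834,0.09,0.3],
    [0,-0.6744,0.6834,0.09,0.3],
    [0,-0.6744,0.6834,0.09,0.3],
    [0,-0.6744,0.6834,0.09,0.3],
    [0,-0.6744,0.6834,0.09,0.3],
    [0,-0.6744,0.6834,0.09,0.3],
    [0,-0.6744,0.6834,0.09,0.3],
    [0,-0.6744,0.6834,0.09,0.3],
  ],
  newtons=40,
)

```text
clock: 0.98
position: [0.4007, 0.1929, 0.3655]
tcp_rot: [[0.639, 0.769, 0.0], [0.769, -0.639, 0.0], [0.0, 0.0, -1.0]]
contact_force: [0.9, 0.1, 0.8]
width: 0.998
```

```bash
python3 go.py .612 -.308 .30 50.1
```

```text
t 0.98 pos [0.4007 0.1929 0.3655] yaw 50.27 w 0.998 F [0.9 0.1 0.8] j6 -0.6
shift -0.2502 0.4826 0.0655 twist 0.003
```

apply_moves(
  commands=[
    [0,-0.25,0.4826,0.065,0.003],
    [0,-0.25,0.4826,0.065,0.003],
    [0,-0.25,0.4826,0.065,0.003],
    [0,-0.25,0.4826,0.065,0.003],
    [0,-0.25,0.4826,0.065,0.003],
    [0,-0.25,0.4826,0.065,0.003],
    [0,-0.25,0.4826,0.065,0.003],
    [0,-0.25,0.4826,0.065,0.003],
    [0,-0.25,0.4826,0.065,0.003],
    [0,-0.25,0.4826,0.065,0.003],
  ],
)

```text
clock: 1.82
position: [0.5617, -0.1886, 0.3157]
tcp_rot: [[0.642, 0.767, -0.0], [0.767, -0.642, 0.0], [-0.0, -0.001, -1.0]]
contact_force: [0.4, 0.0, 0.6]
width: 0.999
```

```bash
python3 go.py .612 -.308 .27 50.1
```

```text
t 1.82 pos [ 0.5617 -0.1886  0.3157] yaw 50.04 w 0.999 F [0.4 0.  0.6] j6 -1.32
shift -0.0592 0.1153 0.0457 twist -0.001
```

apply_moves(
  commands=[
    [0,-0.0592,0.1153,0.0457,0],
    [0,-0.0592,0.1153,0.0457,0],
    [0,-0.0592,0.1153,0.0457,0],
    [0,-0.0592,0.1153,0.0457,0],
    [0,-0.0592,0.1153,0.0457,0],
    [0,-0.0592,0.1153,0.0457,0],
    [0,-0.0592,0.1153,0.0457,0],
    [0,-0.0592,0.1153,0.0457,0],
    [0,-0.0592,0.1153,0.0457,0],
    [0,-0.0592,0.1153,0.0457,0],
  ],
)

```text
clock: 2.65
position: [0.6119, -0.3048, 0.2717]
tcp_rot: [[0.641, 0.768, 0.001], [0.768, -0.641, -0.001], [0.0, 0.001, -1.0]]
contact_force: [0.8, 0.4, -0.3]
width: 1.001
```

```bash
python3 go.py .612 -.308 .182 50.1
python3 - <<'E'
from h import *
s=r.read_state();im=eyes.capture('wrist')[:,:,::-1].copy()
for p in proj('wrist',[[.612,-.308,.039],[.612+.028*.64,-.308+.028*.767,.039],[.612-.028*.64,-.308-.028*.767,.039]],s): cv2.circle(im,tuple(int(v) for v in p),4,(0,0,255),-1)
cv2.imwrite('pics/w1.png',im)
E
```

```text
t 2.65 pos [ 0.6119 -0.3048  0.2717] yaw 50.15 w 1.001 F [ 0.8  0.4 -0.3] j6 -1.45
shift -0.0024 0.0021 0.0897 twist 0.0009
```

View pics/w1.png

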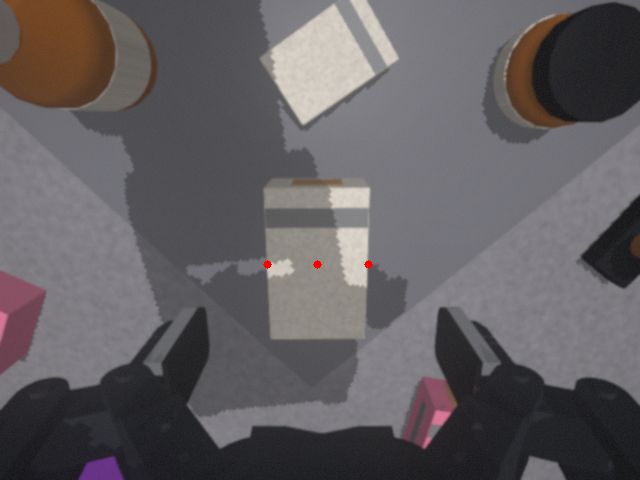

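The wrist view shows the carton spanning (266–369, 188–339), with the projected centre and edges (red dots) falling on it. It sits squarely between the jaws, so I'll descend and grip.

apply_moves(
  commands=[
    [0,-0.002,0.002,0.03,0],
    [0,-0.002,0.002,0.06,0],
    [0,-0.002,0.002,0.08,0],
    [0,-0.002,0.002,0.0895,0],
    [0,-0.002,0.002,0.0895,0],
    [0,-0.002,0.002,0.0895,0],
    [0,-0.002,0.002,0.0895,0],
    [255,-0.002,0.002,0.0895,0],
    [255,-0.002,0.002,0.0895,0],
    [255,-0.002,0.002,0.0895,0],
  ],
  newtons=40,
)

```text
clock: 3.53
position: [0.6128, -0.309, 0.1831]
tcp_rot: [[0.642, 0.767, 0.003], [0.767, -0.642, -0.001], [0.001, 0.003, -1.0]]
contact_force: [1.2, 0.2, -1.0]
width: 0.649
```

apply_moves(
  commands=[
    [255,0,0,0,0],
    [255,0,0,0,0],
    [255,0,0,0,0],
    [255,0,0,0,0],
    [255,0,0,0,0],
    [255,0,0,0,0],
    [255,0,0,-0.02,0],
    [255,0,0,-0.05,0],
    [255,0,0,-0.08,0],
    [255,0,0,-0.1,0],
  ],
)

```text
clock: 4.37
position: [0.6123, -0.3088, 0.2835]
tcp_rot: [[0.642, 0.767, 0.002], [0.767, -0.642, -0.001], [0.0, 0.002, -1.0]]
contact_force: [0.6, -0.3, -1.0]
width: 0.648
```

```bash
python3 go.py .5265 .231 .30 -7
```

```text
t 4.37 pos [ 0.6123 -0.3088  0.2835] yaw 50.08 w 0.648 F [ 0.6 -0.3 -1. ] j6 -1.45
shift 0.3589 -0.4122 -0.0165 twist 0.9962
```

Width 0.648 is 55 mm, so the carton is held. Carrying it to the board.

apply_moves(
  commands=[
    [255,0.3589,-0.4122,-0.0165,0.9962],
    [255,0.3589,-0.4122,-0.0165,0.9962],
    [255,0.3589,-0.4122,-0.0165,0.9962],
    [255,0.3589,-0.4122,-0.0165,0.9962],
    [255,0.3589,-0.4122,-0.0165,0.9962],
    [255,0.3589,-0.4122,-0.0165,0.9962],
    [255,0.3589,-0.4122,-0.0165,0.9962],
    [255,0.3589,-0.4122,-0.0165,0.9962],
    [255,0.3589,-0.4122,-0.0165,0.9962],
    [255,0.3589,-0.4122,-0.0165,0.9962],
  ],
)

```text
clock: 5.2
position: [0.5469, 0.097, 0.293]
tcp_rot: [[0.992, -0.123, -0.001], [-0.123, -0.992, -0.0], [-0.001, 0.0, -1.0]]
contact_force: [0.8, 0.2, -1.7]
width: 0.649
```

```bash
python3 go.py .5265 .231 .27 -7
```

```text
t 5.2 pos [0.5469 0.097  0.293 ] yaw -7.08 w 0.649 F [ 0.8  0.2 -1.7] j6 0.17
shift -0.0368 -0.1304 0.023 twist -0.0013
```

apply_moves(
  commands=[
    [255,-0.0368,-0.1304,0.023,0],
    [255,-0.0368,-0.1304,0.023,0],
    [255,-0.0368,-0.1304,0.023,0],
    [255,-0.0368,-0.1304,0.023,0],
    [255,-0.0368,-0.1304,0.023,0],
    [255,-0.0368,-0.1304,0.023,0],
    [255,-0.0368,-0.1304,0.023,0],
    [255,-0.0368,-0.1304,0.023,0],
    [255,-0.0368,-0.1304,0.023,0],
    [255,-0.0368,-0.1304,0.023,0],
  ],
)

```text
clock: 6.03
position: [0.5278, 0.2282, 0.2708]
tcp_rot: [[0.992, -0.124, 0.0], [-0.124, -0.992, 0.0], [0.0, -0.0, -1.0]]
contact_force: [0.3, 0.1, -0.7]
width: 0.648
```

```bash
python3 go.py .5265 .231 .185 -7
```

```text
t 6.03 pos [0.5278 0.2282 0.2708] yaw -7.11 w 0.648 F [ 0.3  0.1 -0.7] j6 0.4
shift -0.0017 -0.0026 0.0858 twist -0.0019
```

apply_moves(
  commands=[
    [255,-0.001,-0.001,0.03,0],
    [255,-0.001,-0.001,0.06,0],
    [255,-0.001,-0.001,0.075,0],
    [255,-0.001,-0.001,0.082,0],
    [255,-0.001,-0.001,0.0855,0],
    [255,-0.001,-0.001,0.0855,0],
    [255,-0.001,-0.001,0.0855,0],
    [255,-0.001,-0.001,0.0855,0],
    [255,-0.001,-0.001,0.0855,0],
    [255,-0.001,-0.001,0.0855,0],
  ],
)

```text
clock: 6.87
position: [0.5269, 0.2305, 0.1859]
tcp_rot: [[0.993, -0.122, 0.002], [-0.122, -0.993, 0.001], [0.002, -0.001, -1.0]]
contact_force: [0.2, 0.2, -1.5]
width: 0.65
```

```bash
python3 go.py .5265 .231 .184 -7
```

```text
t 6.87 pos [0.5269 0.2305 0.1859] yaw -7.0 w 0.65 F [ 0.2  0.2 -1.5] j6 0.41
shift -0.0005 -0.0005 0.0019 twist -0.0001
```

apply_moves(
  commands=[
    [255,0,0,0.0015,0],
    [255,0,0,0.0015,0],
    [0,0,0,0.0015,0],
    [0,0,0,0.0015,0],
    [0,0,0,0.0015,0],
    [0,0,0,0.0015,0],
    [0,0,0,0.0015,0],
    [0,0,0,-0.03,0],
    [0,0,0,-0.07,0],
    [0,0,0,-0.1,0],
  ],
)

```text
clock: 7.7
position: [0.5266, 0.2304, 0.2868]
tcp_rot: [[0.993, -0.122, 0.0], [-0.122, -0.993, 0.0], [0.0, -0.0, -1.0]]
contact_force: [1.0, 0.3, 1.1]
width: 0.998
```

```bash
python3 go.py .532 -.2325 .28 -6.4;python3 - <<'E'
from h import *
im=eyes.capture('top')[:,:,::-1]
cv2.imwrite('pics/top1.png',im)
E
```

```text
t 7.7 pos [0.5266 0.2304 0.2868] yaw -7.0 w 0.998 F [1.  0.3 1.1] j6 0.41
shift 0.0619 0.4588 0.0068 twist -0.0106
```

View pics/top1.png

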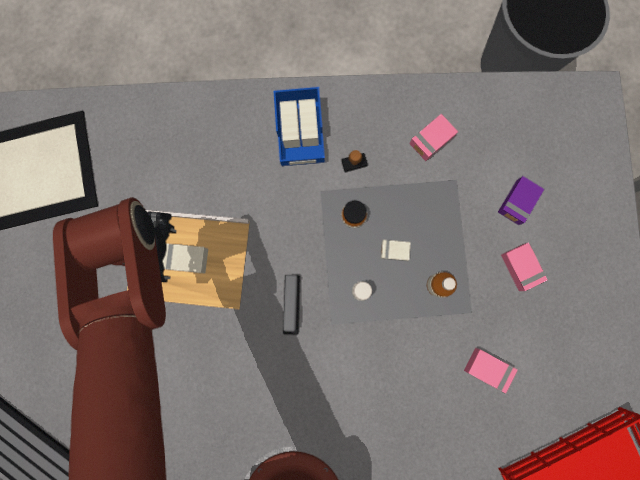

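The carton lies on the board at about (187,258), parallel to the rail. Next is the packet.

apply_moves(
  commands=[
    [0,0.0619,0.4588,0.0068,-0.0106],
    [0,0.0619,0.4588,0.0068,-0.0106],
    [0,0.0619,0.4588,0.0068,-0.0106],
    [0,0.0619,0.4588,0.0068,-0.0106],
    [0,0.0619,0.4588,0.0068,-0.0106],
    [0,0.0619,0.4588,0.0068,-0.0106],
    [0,0.0619,0.4588,0.0068,-0.0106],
    [0,0.0619,0.4588,0.0068,-0.0106],
    [0,0.0619,0.4588,0.0068,-0.0106],
    [0,0.0619,0.4588,0.0068,-0.0106],
  ],
)

```text
clock: 8.58
position: [0.531, -0.1882, 0.2788]
tcp_rot: [[0.994, -0.112, 0.0], [-0.112, -0.994, -0.0], [0.0, 0.0, -1.0]]
contact_force: [-0.4, -0.9, 0.8]
width: 0.998
```

```bash
python3 go.py .532 -.2325 .26 -6.4
```

```text
t 8.58 pos [ 0.531  -0.1882  0.2788] yaw -6.4 w 0.998 F [-0.4 -0.9  0.8] j6 -0.36
shift 0.0059 0.0439 0.0188 twist -0.0001
```

apply_moves(
  commands=[
    [0,0.005,0.042,0.018,0],
    [0,0.005,0.042,0.018,0],
    [0,0.005,0.042,0.018,0],
    [0,0.005,0.042,0.018,0],
    [0,0.005,0.042,0.018,0],
    [0,0.005,0.042,0.018,0],
    [0,0.005,0.042,0.018,0],
    [0,0.005,0.042,0.018,0],
    [0,0.005,0.042,0.018,0],
    [0,0.005,0.042,0.018,0],
  ],
)

```text
clock: 9.42
position: [0.5319, -0.2281, 0.2611]
tcp_rot: [[0.994, -0.111, 0.0], [-0.111, -0.994, -0.0], [0.0, 0.0, -1.0]]
contact_force: [0.8, -0.4, -0.6]
width: 1.001
```

```bash
python3 go.py .532 -.2325 .178 -6.4
python3 - <<'E'
from h import *
s=r.read_state();im=eyes.capture('wrist')[:,:,::-1].copy()
u=np.array([np.cos(np.radians(-6.4)),np.sin(np.radians(-6.4)),0])
c=np.array([.532,-.2325,.025])
for p in proj('wrist',[c,c+u*.02,c-u*.02],s): cv2.circle(im,tuple(int(v) for v in p),4,(0,0,255),-1)
cv2.imwrite('pics/w2.png',im)
E
```

```text
t 9.42 pos [ 0.5319 -0.2281  0.2611] yaw -6.35 w 1.001 F [ 0.8 -0.4 -0.6] j6 -0.42
shift 0.0006 0.0044 0.0831 twist 0.0008
```

View pics/w2.png

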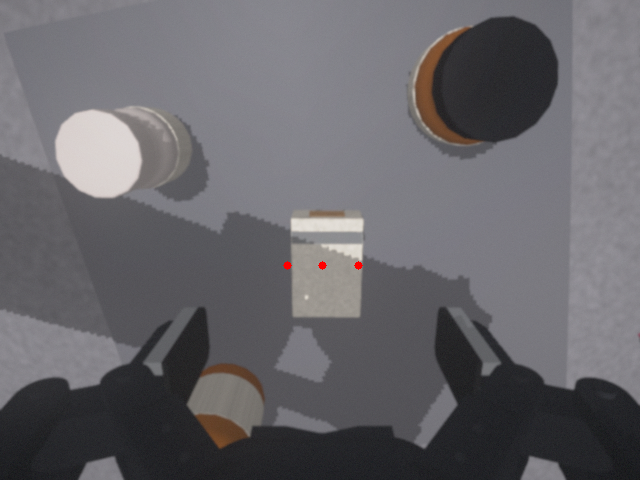

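The packet spans (292–363, 218–317), within 2 mm of the prediction and between the jaws. Descending and gripping.

apply_moves(
  commands=[
    [0,0.002,0.004,0.03,0],
    [0,0.002,0.004,0.055,0],
    [0,0.002,0.004,0.075,0],
    [0,0.002,0.004,0.083,0],
    [0,0.002,0.004,0.083,0],
    [0,0.002,0.004,0.083,0],
    [0,0.002,0.004,0.083,0],
    [255,0.002,0.004,0.083,0],
    [255,0.002,0.004,0.083,0],
    [255,0.002,0.004,0.083,0],
  ],
  newtons=30,
)

```text
clock: 10.3
position: [0.5337, -0.2329, 0.1791]
tcp_rot: [[0.994, -0.111, 0.002], [-0.111, -0.994, -0.001], [0.002, 0.001, -1.0]]
contact_force: [-0.3, -0.5, 0.6]
width: 0.608
```

apply_moves(
  commands=[
    [255,0,0,0,0],
    [255,0,0,0,0],
    [255,0,0,0,0],
    [255,0,0,0,0],
    [255,0,0,0,0],
    [255,0,0,0,0],
    [255,0,0,-0.02,0],
    [255,0,0,-0.05,0],
    [255,0,0,-0.09,0],
    [255,0,0,-0.12,0],
  ],
)

```text
clock: 11.13
position: [0.5331, -0.2326, 0.2993]
tcp_rot: [[0.994, -0.111, -0.0], [-0.111, -0.994, 0.0], [-0.0, -0.0, -1.0]]
contact_force: [1.4, -1.2, 0.6]
width: 0.458
```

```bash
python3 go.py .5269 .2306 .30 -7
```

```text
t 11.13 pos [ 0.5331 -0.2326  0.2993] yaw -6.39 w 0.458 F [ 1.4 -1.2  0.6] j6 -0.43
shift -0.0578 -0.4596 -0.0007 twist 0.0106
```

apply_moves(
  commands=[
    [255,-0.0578,-0.4596,0,0.0106],
    [255,-0.0578,-0.4596,0,0.0106],
    [255,-0.0578,-0.4596,0,0.0106],
    [255,-0.0578,-0.4596,0,0.0106],
    [255,-0.0578,-0.4596,0,0.0106],
    [255,-0.0578,-0.4596,0,0.0106],
    [255,-0.0578,-0.4596,0,0.0106],
    [255,-0.0578,-0.4596,0,0.0106],
    [255,-0.0578,-0.4596,0,0.0106],
    [255,-0.0578,-0.4596,0,0.0106],
  ],
)

```text
clock: 11.97
position: [0.5268, 0.1859, 0.2971]
tcp_rot: [[0.993, -0.122, -0.001], [-0.122, -0.993, -0.0], [-0.001, 0.0, -1.0]]
contact_force: [0.8, -0.5, 0.0]
width: 0.46
```

```bash
python3 go.py .5269 .2306 .28 -7
```

```text
t 11.97 pos [0.5268 0.1859 0.2971] yaw -7.0 w 0.46 F [ 0.8 -0.5  0. ] j6 0.33
shift -0.0054 -0.0444 0.0171 twist 0.0001
```

apply_moves(
  commands=[
    [255,-0.005,-0.043,0.017,0],
    [255,-0.005,-0.043,0.017,0],
    [255,-0.005,-0.043,0.017,0],
    [255,-0.005,-0.043,0.017,0],
    [255,-0.005,-0.043,0.017,0],
    [255,-0.005,-0.043,0.017,0],
    [255,-0.005,-0.043,0.017,0],
    [255,-0.005,-0.043,0.017,0],
    [255,-0.005,-0.043,0.017,0],
    [255,-0.005,-0.043,0.017,0],
  ],
)

```text
clock: 12.8
position: [0.5281, 0.2268, 0.2811]
tcp_rot: [[0.992, -0.123, 0.0], [-0.123, -0.992, 0.0], [0.0, -0.0, -1.0]]
contact_force: [-0.3, 0.5, -1.4]
width: 0.465
```

```bash
python3 go.py .5269 .2306 .217 -7
python3 - <<'E'
from h import *
s=r.read_state();im=eyes.capture('wrist')[:,:,::-1].copy()
cv2.imwrite('pics/w3.png',im)
E
```

```text
t 12.8 pos [0.5281 0.2268 0.2811] yaw -7.04 w 0.465 F [-0.3  0.5 -1.4] j6 0.4
shift -0.0017 -0.0037 0.0641 twist -0.0008
```

View pics/w3.png

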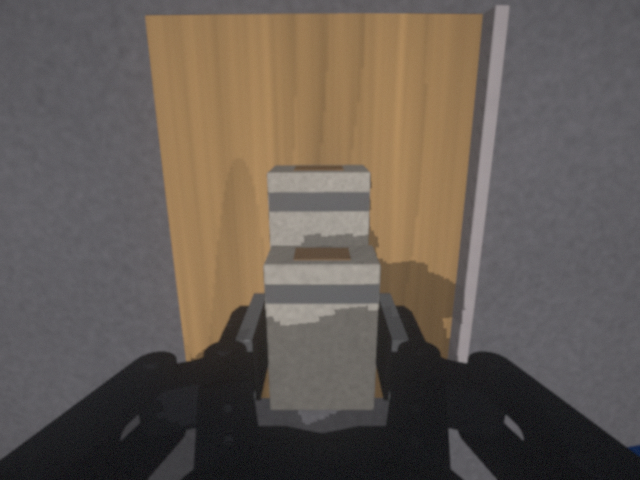

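The held packet (265–379) sits over the carton (267–370, far top edge at row 170). I'll measure both before lowering.

Run:
```python
from h import *
s=r.read_state()
p=cast('wrist',[[268,171],[370,171],[318.5,171]],.040,s)
print('carton far edge',p)
by=np.array([.1219,.9925])
# faces robot? tool -y (image up) direction
print('tool -y',-np.array(s['tcp_rot'])[:,1].round(3))
up=-np.array(s['tcp_rot'])[:2,1]
print('carton centre est',p[2,:2]-up*.045)
zp=.003+s['position'][2]-.1791+.022
q=cast('wrist',[[266,263],[379,263],[272,408],[374,408]],zp,s);print('packet far edge',q, 'mid', q[:2].mean(0)[:2]-up*.03,'len',np.linalg.norm(q[0]-q[2]))
```

```text
carton far edge [[0.50529673 0.27807944 0.04      ]
 [0.55962909 0.27139074 0.04      ]
 [0.53219493 0.27475308 0.04      ]]
tool -y [0.122 0.992 0.   ]
carton centre est [0.52668711 0.23009142]
packet far edge [[0.51271675 0.25698878 0.12693171]
 [0.55063329 0.25231859 0.12693171]
 [0.50518703 0.19800621 0.12693171]
 [0.54410599 0.19320078 0.12693171]] mid [0.52800314 0.22487925] len 0.05946125793925567
```

apply_moves(
  commands=[
    [255,-0.002,-0.004,0.02,0],
    [255,-0.002,-0.004,0.04,0],
    [255,-0.002,-0.004,0.055,0],
    [255,-0.002,-0.004,0.06,0],
    [255,-0.002,-0.004,0.06,0],
    [255,-0.002,-0.004,0.06,0],
    [255,-0.002,-0.004,0.06,0],
    [255,-0.002,-0.004,0.06,0],
    [255,-0.002,-0.004,0.06,0],
    [255,-0.002,-0.004,0.06,0],
  ],
)

```text
clock: 13.68
position: [0.5268, 0.2315, 0.2218]
tcp_rot: [[0.993, -0.122, 0.001], [-0.122, -0.993, 0.0], [0.001, -0.001, -1.0]]
contact_force: [-0.5, -0.7, -0.8]
width: 0.462
```

```bash
python3 go.py .5268 .232 .2165 -7
```

```text
t 13.68 pos [0.5268 0.2315 0.2218] yaw -7.0 w 0.462 F [-0.5 -0.7 -0.8] j6 0.41
shift -0.0 -0.0005 0.0053 twist -0.0
```

apply_moves(
  commands=[
    [255,0,-0.0005,0.0053,0],
    [255,0,-0.0005,0.0053,0],
    [255,0,-0.0005,0.0053,0],
    [255,0,-0.0005,0.0053,0],
    [0,0,-0.0005,0.0053,0],
    [0,0,-0.0005,0.0053,0],
    [0,0,-0.0005,0.0053,0],
    [0,0,-0.0005,0.0053,0],
    [0,0,-0.0005,-0.02,0],
    [0,0,-0.0005,-0.06,0],
  ],
)

```text
clock: 14.52
position: [0.5243, 0.2312, 0.2759]
tcp_rot: [[0.992, -0.122, -0.011], [-0.122, -0.993, -0.003], [-0.011, 0.005, -1.0]]
contact_force: [1.0, 0.5, -1.3]
width: 1.0
```

```bash
python3 go.py .6115 -.148 .32 -7
python3 - <<'E'
from h import *
s=r.read_state();im=eyes.capture('wrist')[:,:,::-1].copy()
cv2.imwrite('pics/w4.png',im)
E
```

```text
t 14.52 pos [0.5243 0.2312 0.2759] yaw -7.01 w 1.0 F [ 1.   0.5 -1.3] j6 0.41
shift 0.1328 0.3657 -0.0441 twist -0.0002
```

View pics/w4.png

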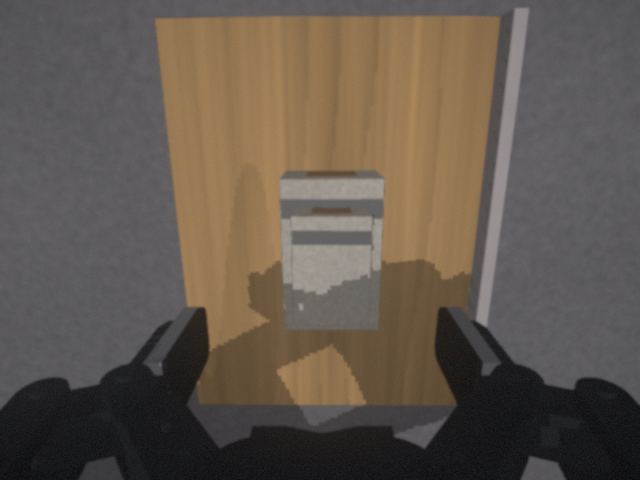

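The packet (292–371) sits centred and aligned on the carton (281–383). Next is the brown jar.

apply_moves(
  commands=[
    [0,0.03,0.03,-0.035,0],
    [0,0.1328,0.3657,-0.03,0],
    [0,0.1328,0.3657,-0.03,0],
    [0,0.1328,0.3657,-0.03,0],
    [0,0.1328,0.3657,-0.03,0],
    [0,0.1328,0.3657,-0.03,0],
    [0,0.1328,0.3657,-0.03,0],
    [0,0.1328,0.3657,-0.03,0],
    [0,0.1328,0.3657,-0.03,0],
    [0,0.1328,0.3657,-0.03,0],
  ],
  newtons=40,
)

```text
clock: 15.4
position: [0.6139, -0.1509, 0.3112]
tcp_rot: [[0.992, -0.124, 0.001], [-0.124, -0.992, -0.001], [0.001, 0.001, -1.0]]
contact_force: [1.2, 0.5, 0.3]
width: 0.999
```

```bash
python3 go.py .6115 -.148 .275 -7
```

```text
t 15.4 pos [ 0.6139 -0.1509  0.3112] yaw -7.14 w 0.999 F [1.2 0.5 0.3] j6 -0.23
shift -0.0028 -0.0026 0.0362 twist -0.0024
```

apply_moves(
  commands=[
    [0,-0.002,-0.002,0.036,0],
    [0,-0.002,-0.002,0.036,0],
    [0,-0.002,-0.002,0.036,0],
    [0,-0.002,-0.002,0.036,0],
    [0,-0.002,-0.002,0.036,0],
    [0,-0.002,-0.002,0.036,0],
    [0,-0.002,-0.002,0.036,0],
    [0,-0.002,-0.002,0.036,0],
    [0,-0.002,-0.002,0.036,0],
    [0,-0.002,-0.002,0.036,0],
  ],
)

```text
clock: 16.23
position: [0.6121, -0.1448, 0.2752]
tcp_rot: [[0.993, -0.122, 0.0], [-0.122, -0.993, -0.0], [0.0, 0.0, -1.0]]
contact_force: [-0.2, -0.5, 1.2]
width: 1.001
```

```bash
python3 go.py .6115 -.148 .185 -7
python3 - <<'E'
from h import *
s=r.read_state();im=eyes.capture('wrist')[:,:,::-1].copy()
u=np.array([np.cos(np.radians(-7)),np.sin(np.radians(-7)),0])
c=np.array([.6115,-.148,.058])
for p in proj('wrist',[c,c+u*.028,c-u*.028],s): cv2.circle(im,tuple(int(v) for v in p),4,(0,0,255),-1)
cv2.imwrite('pics/w5.png',im)
E
```

```text
t 16.23 pos [ 0.6121 -0.1448  0.2752] yaw -6.98 w 1.001 F [-0.2 -0.5  1.2] j6 -0.23
shift -0.0002 0.0032 0.0902 twist 0.0003
```

View pics/w5.png

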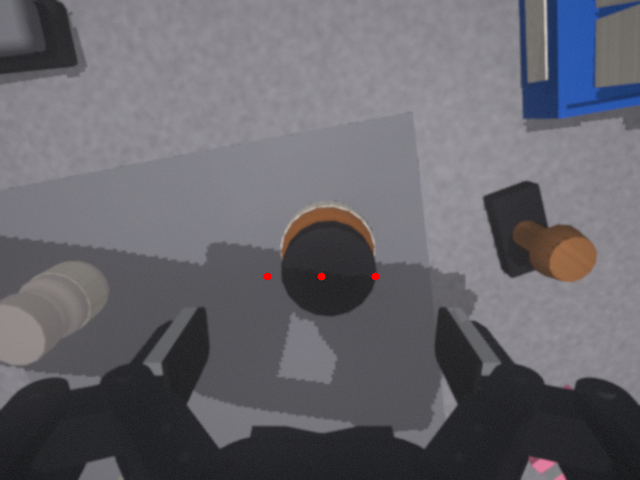

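The lid's true centre is (328,268) against the predicted (321,276), about 4 mm off, so I'll correct using the wrist view and grip.

apply_moves(
  commands=[
    [0,0.0035,-0.001,0.03,0],
    [0,0.0035,-0.001,0.06,0],
    [0,0.0035,-0.001,0.08,0],
    [0,0.0035,-0.001,0.09,0],
    [0,0.0035,-0.001,0.09,0],
    [0,0.0035,-0.001,0.09,0],
    [0,0.0035,-0.001,0.09,0],
    [255,0.0035,-0.001,0.09,0],
    [255,0.0035,-0.001,0.09,0],
    [255,0.0035,-0.001,0.09,0],
  ],
)

```text
clock: 17.12
position: [0.6163, -0.1447, 0.1869]
tcp_rot: [[0.993, -0.122, 0.002], [-0.122, -0.993, -0.001], [0.002, 0.001, -1.0]]
contact_force: [0.8, 0.3, 2.0]
width: 0.631
```

apply_moves(
  commands=[
    [255,0,0,0,0],
    [255,0,0,0,0],
    [255,0,0,0,0],
    [255,0,0,0,0],
    [255,0,0,0,0],
    [255,0,0,0,0],
    [255,0,0,-0.02,0],
    [255,0,0,-0.05,0],
    [255,0,0,-0.09,0],
    [255,0,0,-0.13,0],
  ],
)

```text
clock: 17.95
position: [0.6148, -0.1441, 0.3147]
tcp_rot: [[0.993, -0.122, -0.003], [-0.122, -0.993, 0.001], [-0.003, -0.001, -1.0]]
contact_force: [1.9, 0.0, -1.5]
width: 0.626
```

```bash
python3 go.py .5384 .3283 .32 -7
```

```text
t 17.95 pos [ 0.6148 -0.1441  0.3147] yaw -7.0 w 0.626 F [ 1.9  0.  -1.5] j6 -0.23
shift -0.1334 -0.4596 -0.0053 twist -0.0
```

apply_moves(
  commands=[
    [255,-0.1334,-0.4596,-0.005,0],
    [255,-0.1334,-0.4596,-0.005,0],
    [255,-0.1334,-0.4596,-0.005,0],
    [255,-0.1334,-0.4596,-0.005,0],
    [255,-0.1334,-0.4596,-0.005,0],
    [255,-0.1334,-0.4596,-0.005,0],
    [255,-0.1334,-0.4596,-0.005,0],
    [255,-0.1334,-0.4596,-0.005,0],
    [255,-0.1334,-0.4596,-0.005,0],
    [255,-0.1334,-0.4596,-0.005,0],
  ],
)

```text
clock: 18.78
position: [0.5481, 0.2688, 0.3192]
tcp_rot: [[0.993, -0.122, 0.0], [-0.122, -0.993, -0.0], [0.0, 0.0, -1.0]]
contact_force: [1.1, 0.4, -1.4]
width: 0.634
```

```bash
python3 go.py .5384 .3283 .28 -7
```

```text
t 18.78 pos [0.5481 0.2688 0.3192] yaw -7.0 w 0.634 F [ 1.1  0.4 -1.4] j6 0.46
shift -0.0169 -0.0579 0.0392 twist -0.0
```

apply_moves(
  commands=[
    [255,-0.016,-0.055,0.039,0],
    [255,-0.016,-0.055,0.039,0],
    [255,-0.016,-0.055,0.039,0],
    [255,-0.016,-0.055,0.039,0],
    [255,-0.016,-0.055,0.039,0],
    [255,-0.016,-0.055,0.039,0],
    [255,-0.016,-0.055,0.039,0],
    [255,-0.016,-0.055,0.039,0],
    [255,-0.016,-0.055,0.039,0],
    [255,-0.016,-0.055,0.039,0],
  ],
)

```text
clock: 19.62
position: [0.5402, 0.3229, 0.2807]
tcp_rot: [[0.992, -0.123, 0.001], [-0.123, -0.992, 0.0], [0.001, -0.0, -1.0]]
contact_force: [-1.1, 0.4, -2.2]
width: 0.629
```

```bash
python3 go.py .5384 .3283 .187 -7
python3 - <<'E'
from h import *
s=r.read_state();im=eyes.capture('wrist')[:,:,::-1].copy()
cv2.imwrite('pics/w6.png',im)
E
```

```text
t 19.62 pos [0.5402 0.3229 0.2807] yaw -7.05 w 0.629 F [-1.1  0.4 -2.2] j6 0.54
shift -0.0025 -0.0051 0.0937 twist -0.0009
```

View pics/w6.png

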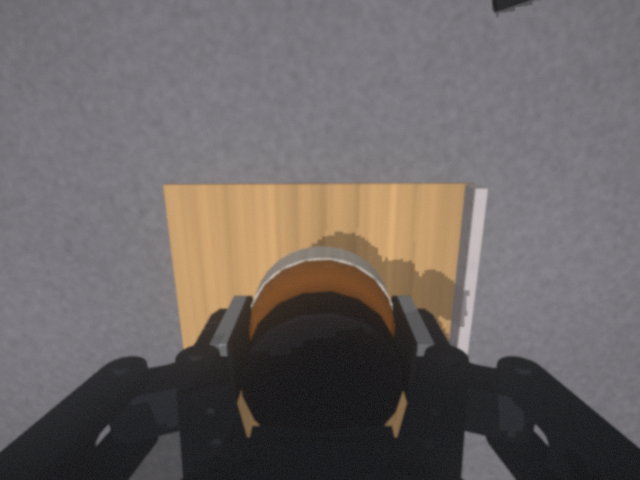

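The jar is held upright between the fingers, with its lid about (240–408, 293–~450).

Run:
```python
from h import *
s=r.read_state();p=np.array(s['position'])
lz=.058+p[2]-.186
u=np.array(s['tcp_rot'])[:,0];v=np.array(s['tcp_rot'])[:,1]
for d in (-.005,0,.005):
  c=np.array([p[0],p[1],lz])+d*v
  print(d,proj('wrist',[c,c+u*.024,c-u*.024,c-v*.024],s).round(0).tolist())
```

```text
-0.005 [[322.0, 368.0], [404.0, 368.0], [240.0, 368.0], [322.0, 293.0]]
0 [[322.0, 383.0], [403.0, 383.0], [241.0, 383.0], [322.0, 310.0]]
0.005 [[322.0, 397.0], [402.0, 397.0], [242.0, 397.0], [322.0, 326.0]]
```

apply_moves(
  commands=[
    [255,-0.002,-0.003,0.03,0],
    [255,-0.002,-0.003,0.06,0],
    [255,-0.002,-0.003,0.08,0],
    [255,-0.002,-0.003,0.088,0],
    [255,-0.002,-0.003,0.09,0],
    [255,-0.002,-0.003,0.09,0],
    [255,-0.002,-0.003,0.09,0],
    [255,-0.002,-0.003,0.09,0],
    [255,-0.002,-0.003,0.09,0],
    [255,-0.002,-0.003,0.09,0],
  ],
)

```text
clock: 20.5
position: [0.5387, 0.3268, 0.1913]
tcp_rot: [[0.993, -0.122, 0.002], [-0.122, -0.993, 0.001], [0.002, -0.001, -1.0]]
contact_force: [-0.3, 0.3, -2.0]
width: 0.63
```

```bash
python3 go.py .5384 .3283 .1865 -7
```

```text
t 20.5 pos [0.5387 0.3268 0.1913] yaw -7.0 w 0.63 F [-0.3  0.3 -2. ] j6 0.55
shift -0.0005 -0.0015 0.0048 twist -0.0001
```

apply_moves(
  commands=[
    [255,0,-0.001,0.0048,0],
    [255,0,-0.001,0.0048,0],
    [255,0,-0.001,0.0048,0],
    [255,0,-0.001,0.0048,0],
    [0,0,-0.001,0.0048,0],
    [0,0,-0.001,0.0048,0],
    [0,0,-0.001,0.0048,0],
    [0,0,-0.001,0.0048,0],
    [0,0,-0.001,0.0048,0],
    [0,0,-0.001,-0.02,0],
  ],
)

```text
clock: 21.33
position: [0.5361, 0.3265, 0.2046]
tcp_rot: [[0.992, -0.122, -0.01], [-0.122, -0.993, -0.004], [-0.009, 0.006, -1.0]]
contact_force: [-0.8, -1.3, -1.0]
width: 0.996
```

apply_moves(
  commands=[
    [0,0,0,-0.04,0],
    [0,0,0,-0.08,0],
    [0,0,0,-0.11,0],
    [0,0,0,-0.11,0],
    [0,0,0,-0.11,0],
    [0,0,0,-0.11,0],
    [0,0,0,-0.11,0],
    [0,0,0,-0.11,0],
    [0,0,0,-0.11,0],
    [0,0,0,-0.11,0],
  ],
)

```text
clock: 22.17
position: [0.5382, 0.3275, 0.3189]
tcp_rot: [[0.993, -0.122, -0.002], [-0.122, -0.993, -0.001], [-0.002, 0.001, -1.0]]
contact_force: [0.1, 0.9, -0.4]
width: 1.001
```

```bash
python3 go.py .4447 -.1553 .32 83
python3 - <<'E'
from h import *
s=r.read_state();im=eyes.capture('wrist')[:,:,::-1].copy()
c=np.array([.5384,.3283,.059])
for p in proj('wrist',[c],s): cv2.circle(im,tuple(int(v) for v in p),3,(0,0,255),-1)
cv2.imwrite('pics/w7.png',im)
im=eyes.capture('side')[:,:,::-1].copy();cv2.imwrite('pics/s7.png',im)
E
```

```text
t 22.17 pos [0.5382 0.3275 0.3189] yaw -7.0 w 1.001 F [ 0.1  0.9 -0.4] j6 0.55
shift -0.034 0.4906 -0.0011 twist -1.5708
```

View pics/w7.png

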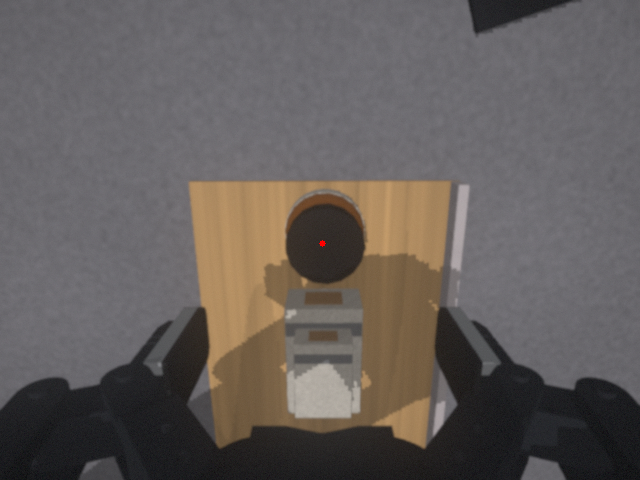

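View pics/s7.png

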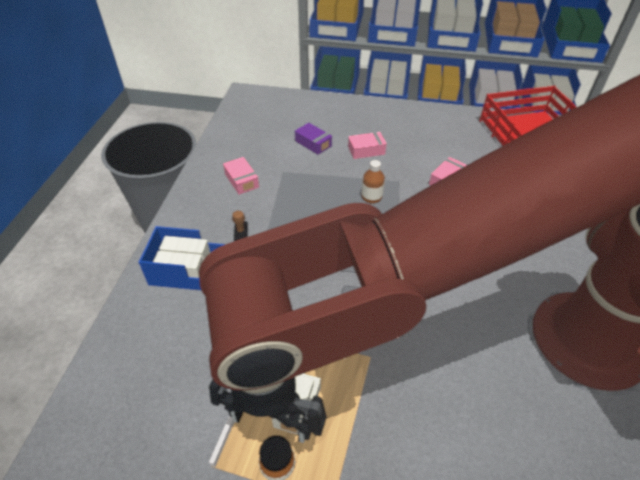

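The jar stands upright where intended, with its lid centre (326,243) against the target dot (322,243). Next is the pill jar, jaws turned 90°.

apply_moves(
  commands=[
    [0,-0.034,0.4906,0,-1.5708],
    [0,-0.034,0.4906,0,-1.5708],
    [0,-0.034,0.4906,0,-1.5708],
    [0,-0.034,0.4906,0,-1.5708],
    [0,-0.034,0.4906,0,-1.5708],
    [0,-0.034,0.4906,0,-1.5708],
    [0,-0.034,0.4906,0,-1.5708],
    [0,-0.034,0.4906,0,-1.5708],
    [0,-0.034,0.4906,0,-1.5708],
    [0,-0.034,0.4906,0,-1.5708],
  ],
  newtons=30,
)

```text
clock: 23.1
position: [0.466, -0.0485, 0.3205]
tcp_rot: [[0.518, 0.855, 0.001], [0.855, -0.518, -0.0], [0.0, 0.001, -1.0]]
contact_force: [0.4, -0.9, -0.1]
width: 0.998
```

```bash
python3 go.py .4447 -.1553 .29 83
```

```text
t 23.1 pos [ 0.466  -0.0485  0.3205] yaw 58.8 w 0.998 F [ 0.4 -0.9 -0.1] j6 -1.29
shift -0.1024 0.0371 0.0305 twist -0.4224
```

apply_moves(
  commands=[
    [0,-0.095,0.045,0.03,-0.33],
    [0,-0.095,0.045,0.03,-0.33],
    [0,-0.095,0.045,0.03,-0.33],
    [0,-0.095,0.045,0.03,-0.33],
    [0,-0.095,0.045,0.03,-0.33],
    [0,-0.095,0.045,0.03,-0.33],
    [0,-0.095,0.045,0.03,-0.33],
    [0,-0.095,0.045,0.03,-0.33],
    [0,-0.095,0.045,0.03,-0.33],
    [0,-0.095,0.045,0.03,-0.33],
  ],
)

```text
clock: 23.93
position: [0.4556, -0.1507, 0.2906]
tcp_rot: [[0.217, 0.976, 0.001], [0.976, -0.217, -0.0], [-0.0, 0.001, -1.0]]
contact_force: [0.3, -0.8, 0.2]
width: 1.0
```

```bash
python3 go.py .4447 -.1553 .20 83
python3 - <<'E'
from h import *
s=r.read_state();im=eyes.capture('wrist')[:,:,::-1].copy()
c=np.array([.4447,-.1553,.068]);u=np.array(s['tcp_rot'])[:,0]
for p in proj('wrist',[c,c+.02*u,c-.02*u],s): cv2.circle(im,tuple(int(v) for v in p),3,(0,0,255),-1)
cv2.imwrite('pics/w8.png',im)
E
```

```text
t 23.93 pos [ 0.4556 -0.1507  0.2906] yaw 77.48 w 1.0 F [ 0.3 -0.8  0.2] j6 -1.83
shift -0.0068 -0.0097 0.0906 twist -0.0964
```

View pics/w8.png

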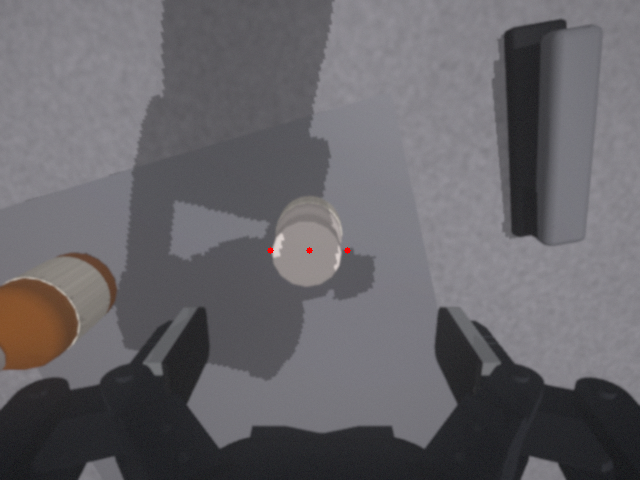

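The pill-jar lid centre is (307,253), within 2 mm of the prediction (309,251). Correcting and descending.

apply_moves(
  commands=[
    [0,-0.0068,-0.01,0.0,-0.096],
    [0,-0.0068,-0.01,0.0,-0.096],
    [0,-0.0068,-0.01,0.0,-0.096],
    [0,-0.0068,-0.01,0.03,-0.096],
    [0,-0.0068,-0.01,0.03,-0.096],
    [0,-0.0068,-0.01,0.03,-0.096],
    [0,-0.0068,-0.01,0.03,-0.096],
    [0,-0.0068,-0.01,0.03,-0.096],
    [0,-0.0068,-0.01,0.03,-0.096],
    [0,-0.0068,-0.01,0.03,-0.096],
  ],
)

```text
clock: 24.82
position: [0.4445, -0.1561, 0.2614]
tcp_rot: [[0.124, 0.992, 0.002], [0.992, -0.124, -0.001], [-0.001, 0.002, -1.0]]
contact_force: [0.2, 0.2, 1.2]
width: 0.999
```

```bash
python3 go.py .4440 -.1553 .195 83
```

```text
t 24.82 pos [ 0.4445 -0.1561  0.2614] yaw 82.89 w 0.999 F [0.2 0.2 1.2] j6 -1.94
shift 0.0007 -0.0006 0.0664 twist -0.002
```

apply_moves(
  commands=[
    [0,0.0007,-0.0006,0.03,0],
    [0,0.0007,-0.0006,0.055,0],
    [0,0.0007,-0.0006,0.066,0],
    [0,0.0007,-0.0006,0.066,0],
    [0,0.0007,-0.0006,0.066,0],
    [0,0.0007,-0.0006,0.066,0],
    [255,0.0007,-0.0006,0.066,0],
    [255,0.0007,-0.0006,0.066,0],
    [255,0.0007,-0.0006,0.066,0],
    [255,0.0007,-0.0006,0.066,0],
  ],
)

```text
clock: 25.65
position: [0.4439, -0.1554, 0.1951]
tcp_rot: [[0.123, 0.992, 0.001], [0.992, -0.123, -0.001], [-0.001, 0.001, -1.0]]
contact_force: [-1.8, -0.6, 18.9]
width: 0.458
```

apply_moves(
  commands=[
    [255,0,0,0,0],
    [255,0,0,0,0],
    [255,0,0,0,0],
    [255,0,0,0,0],
    [255,0,0,0,0],
    [255,0,0,0,0],
    [255,0,0,0,0],
    [255,0,0,-0.03,0],
    [255,0,0,-0.07,0],
    [255,0,0,-0.11,0],
  ],
)

```text
clock: 26.48
position: [0.4428, -0.1547, 0.3038]
tcp_rot: [[0.124, 0.992, -0.004], [0.992, -0.124, 0.002], [0.002, -0.004, -1.0]]
contact_force: [1.2, -0.3, -0.1]
width: 0.451
```

```bash
python3 go.py .4540 .2399 .32 83
```

```text
t 26.48 pos [ 0.4428 -0.1547  0.3038] yaw 82.89 w 0.451 F [ 1.2 -0.3 -0.1] j6 -1.94
shift 0.393 -0.0377 -0.0162 twist -0.0019
```

apply_moves(
  commands=[
    [255,0.393,-0.0377,-0.016,0],
    [255,0.393,-0.0377,-0.016,0],
    [255,0.393,-0.0377,-0.016,0],
    [255,0.393,-0.0377,-0.016,0],
    [255,0.393,-0.0377,-0.016,0],
    [255,0.393,-0.0377,-0.016,0],
    [255,0.393,-0.0377,-0.016,0],
    [255,0.393,-0.0377,-0.016,0],
    [255,0.393,-0.0377,-0.016,0],
    [255,0.393,-0.0377,-0.016,0],
  ],
)

```text
clock: 27.32
position: [0.4541, 0.2431, 0.3204]
tcp_rot: [[0.12, 0.993, 0.0], [0.993, -0.12, 0.002], [0.002, -0.0, -1.0]]
contact_force: [0.5, -0.6, -0.9]
width: 0.451
```

apply_moves(
  commands=[
    [255,0,0,0,0],
    [255,0,0,0,0],
    [255,0,0,0,0],
    [255,0,0,0,0],
    [255,0,0,0,0],
    [255,0,0,0,0],
    [255,0,0,0,0],
    [255,0,0,0,0],
    [255,0,0,0,0],
    [255,0,0,0,0],
  ],
)

```text
clock: 28.15
position: [0.4549, 0.2393, 0.3204]
tcp_rot: [[0.124, 0.992, 0.0], [0.992, -0.124, 0.0], [0.0, 0.0, -1.0]]
contact_force: [0.4, 0.1, 0.3]
width: 0.449
```

```bash
python3 go.py .4540 .2399 .26 83
python3 - <<'E'
from h import *
s=r.read_state();im=eyes.capture('wrist')[:,:,::-1].copy()
p=np.array(s['position']);R=np.array(s['tcp_rot'])
for dz in (.068-.195,):
  c=p+[0,0,dz]
  for q in proj('wrist',[c,c-.02*R[:,1],c+.02*R[:,0],c-.02*R[:,0]],s): cv2.circle(im,tuple(int(v) for v in q),3,(0,0,255),-1)
cv2.imwrite('pics/w9.png',im)
E
```

```text
t 28.15 pos [0.4549 0.2393 0.3204] yaw 82.88 w 0.449 F [0.4 0.1 0.3] j6 -1.11
shift 0.0005 -0.0009 0.0604 twist -0.0021
```

View pics/w9.png

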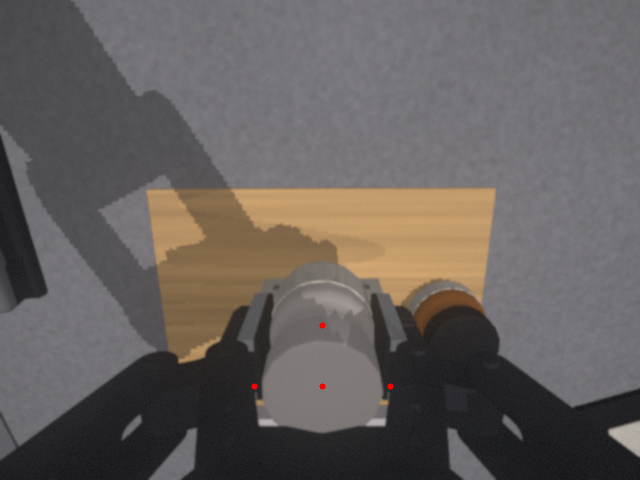

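The pill jar is upright and centred in the grip at (322,385). Lowering in front of the carton.

apply_moves(
  commands=[
    [255,0.0005,-0.001,0.04,0],
    [255,0.0005,-0.001,0.08,0],
    [255,0.0005,-0.001,0.105,0],
    [255,0.0005,-0.001,0.115,0],
    [255,0.0005,-0.001,0.12,0],
    [255,0.0005,-0.001,0.12,0],
    [255,0.0005,-0.001,0.12,0],
    [255,0.0005,-0.001,0.12,0],
    [255,0.0005,-0.001,0.12,0],
    [255,0.0005,-0.001,0.12,0],
  ],
)

```text
clock: 29.03
position: [0.4546, 0.2403, 0.2019]
tcp_rot: [[0.124, 0.992, 0.003], [0.992, -0.124, 0.001], [0.001, 0.003, -1.0]]
contact_force: [-0.3, -0.1, -0.8]
width: 0.452
```

```bash
python3 go.py .4540 .2399 .1965 83
```

```text
t 29.03 pos [0.4546 0.2403 0.2019] yaw 82.9 w 0.452 F [-0.3 -0.1 -0.8] j6 -1.11
shift -0.0005 -0.0005 0.0054 twist -0.0018
```

apply_moves(
  commands=[
    [255,0,0,0.0045,0],
    [255,0,0,0.0045,0],
    [255,0,0,0.0045,0],
    [255,0,0,0.0045,0],
    [255,0,0,0.0045,0],
    [0,0,0,0.0045,0],
    [0,0,0,0.0045,0],
    [0,0,0,0.0045,0],
    [0,0,0,0.0045,0],
    [0,0,0,0.0045,0],
  ],
)

```text
clock: 29.87
position: [0.4537, 0.24, 0.1955]
tcp_rot: [[0.124, 0.992, -0.001], [0.992, -0.124, -0.0], [-0.0, -0.001, -1.0]]
contact_force: [0.2, 0.2, -0.2]
width: 1.005
```

apply_moves(
  commands=[
    [0,0,0,-0.03,0],
    [0,0,0,-0.07,0],
    [0,0,0,-0.11,0],
    [0,0,0,-0.13,0],
    [0,0,0,-0.13,0],
    [0,0,0,-0.13,0],
    [0,0,0,-0.13,0],
    [0,0,0,-0.13,0],
    [0,0,0,-0.13,0],
    [0,0,0,-0.13,0],
  ],
)

```text
clock: 30.7
position: [0.4535, 0.2399, 0.3241]
tcp_rot: [[0.124, 0.992, -0.003], [0.992, -0.124, -0.001], [-0.001, -0.003, -1.0]]
contact_force: [0.1, 0.6, 0.1]
width: 1.001
```

```bash
python3 go.py .4537 -.3254 .34 -7
python3 - <<'E'
from h import *
s=r.read_state();im=eyes.capture('wrist')[:,:,::-1].copy()
c=np.array([.4540,.2399,.069])
for p in proj('wrist',[c],s): cv2.circle(im,tuple(int(v) for v in p),3,(0,0,255),-1)
cv2.imwrite('pics/w10.png',im)
E
```

```text
t 30.7 pos [0.4535 0.2399 0.3241] yaw 82.89 w 1.001 F [0.1 0.6 0.1] j6 -1.11
shift -0.561 0.0701 -0.0159 twist 1.5689
```

View pics/w10.png

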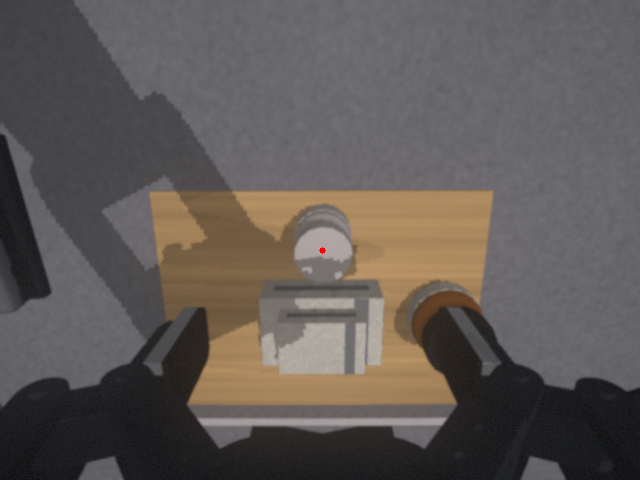

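The pill jar stands at its target, lid (323,252) against dot (322,250). Now the tall bottle.

apply_moves(
  commands=[
    [0,-0.561,0.0701,-0.015,1.5689],
    [0,-0.561,0.0701,-0.015,1.5689],
    [0,-0.561,0.0701,-0.015,1.5689],
    [0,-0.561,0.0701,-0.015,1.5689],
    [0,-0.561,0.0701,-0.015,1.5689],
    [0,-0.561,0.0701,-0.015,1.5689],
    [0,-0.561,0.0701,-0.015,1.5689],
    [0,-0.561,0.0701,-0.015,1.5689],
    [0,-0.561,0.0701,-0.015,1.5689],
    [0,-0.561,0.0701,-0.015,1.5689],
  ],
  newtons=40,
)

```text
clock: 31.58
position: [0.4534, -0.1785, 0.3367]
tcp_rot: [[0.982, 0.189, 0.0], [0.189, -0.982, 0.0], [0.0, -0.0, -1.0]]
contact_force: [1.1, -0.4, 1.8]
width: 0.996
```

apply_moves(
  commands=[
    [0,0,0,0,0],
    [0,0,0,0,0],
    [0,0,0,0,0],
    [0,0,0,0,0],
    [0,0,0,0,0],
    [0,0,0,0,0],
    [0,0,0,0,0],
    [0,0,0,0,0],
    [0,0,0,0,0],
    [0,0,0,0,0],
  ],
)

```text
clock: 32.42
position: [0.4541, -0.1762, 0.3369]
tcp_rot: [[0.981, 0.196, 0.0], [0.196, -0.981, -0.0], [0.0, 0.0, -1.0]]
contact_force: [0.4, 0.0, -0.0]
width: 1.0
```

```bash
python3 go.py .4537 -.3254 .34 -7
```

```text
t 32.42 pos [ 0.4541 -0.1762  0.3369] yaw 11.3 w 1.0 F [ 0.4  0.  -0. ] j6 -0.72
shift -0.0296 0.1462 -0.0031 twist 0.3195
```

apply_moves(
  commands=[
    [0,-0.0296,0.1462,0,0.3195],
    [0,-0.0296,0.1462,0,0.3195],
    [0,-0.0296,0.1462,0,0.3195],
    [0,-0.0296,0.1462,0,0.3195],
    [0,-0.0296,0.1462,0,0.3195],
    [0,-0.0296,0.1462,0,0.3195],
    [0,-0.0296,0.1462,0,0.3195],
    [0,-0.0296,0.1462,0,0.3195],
    [0,-0.0296,0.1462,0,0.3195],
    [0,-0.0296,0.1462,0,0.3195],
  ],
)

```text
clock: 33.25
position: [0.4538, -0.3246, 0.3369]
tcp_rot: [[0.993, -0.121, 0.0], [-0.121, -0.993, -0.0], [0.0, 0.0, -1.0]]
contact_force: [0.3, -0.3, 1.2]
width: 1.003
```

```bash
python3 go.py .4537 -.3254 .213 -7
python3 - <<'E'
from h import *
s=r.read_state();im=eyes.capture('wrist')[:,:,::-1].copy()
c=np.array([.4537,-.3254,.108]);u=np.array(s['tcp_rot'])[:,0]
for p in proj('wrist',[c,c+.026*u-[0,0,.05],c-.026*u-[0,0,.05]],s): cv2.circle(im,tuple(int(v) for v in p),3,(0,0,255),-1)
cv2.imwrite('pics/w11.png',im)
E
```

```text
t 33.25 pos [ 0.4538 -0.3246  0.3369] yaw -6.94 w 1.003 F [ 0.3 -0.3  1.2] j6 -0.63
shift 0.0 0.0008 0.1239 twist 0.001
```

View pics/w11.png

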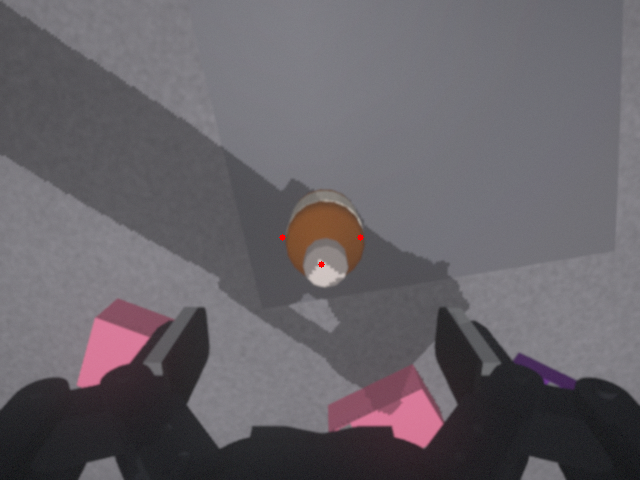

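The bottle cap is at about (326,265), within 2 mm of the prediction, and the pink cartons are clear of the fingers. Descending and gripping on the cylindrical body.

apply_moves(
  commands=[
    [0,0.002,0.0005,0.03,0],
    [0,0.002,0.0005,0.06,0],
    [0,0.002,0.0005,0.09,0],
    [0,0.002,0.0005,0.11,0],
    [0,0.002,0.0005,0.12,0],
    [0,0.002,0.0005,0.124,0],
    [0,0.002,0.0005,0.124,0],
    [0,0.002,0.0005,0.124,0],
    [0,0.002,0.0005,0.124,0],
    [0,0.002,0.0005,0.124,0],
  ],
)

```text
clock: 34.13
position: [0.4561, -0.3269, 0.2148]
tcp_rot: [[0.992, -0.122, 0.002], [-0.122, -0.992, -0.002], [0.003, 0.002, -1.0]]
contact_force: [-1.3, 0.4, 1.0]
width: 0.998
```

apply_moves(
  commands=[
    [255,0,0,0,0],
    [255,0,0,0,0],
    [255,0,0,0,0],
    [255,0,0,0,0],
    [255,0,0,0,0],
    [255,0,0,0,0],
    [255,0,0,0,0],
    [255,0,0,0,0],
    [255,0,0,0,0],
    [255,0,0,0,0],
  ],
)

```text
clock: 34.97
position: [0.4557, -0.3266, 0.2137]
tcp_rot: [[0.992, -0.122, 0.0], [-0.122, -0.992, -0.001], [0.001, 0.001, -1.0]]
contact_force: [-1.4, -0.6, 6.2]
width: 0.594
```

```bash
python3 go.py .4537 -.3254 .213 -7
python3 - <<'E'
from h import *
im=eyes.capture('side')[:,:,::-1].copy()[100:260,300:500]
cv2.imwrite('pics/s12.png',cv2.resize(im,None,fx=3.5,fy=3.5,interpolation=cv2.INTER_CUBIC))
E
```

```text
t 34.97 pos [ 0.4557 -0.3266  0.2137] yaw -7.03 w 0.594 F [-1.4 -0.6  6.2] j6 -0.63
shift -0.0022 -0.001 0.0007 twist -0.0005
```

View pics/s12.png

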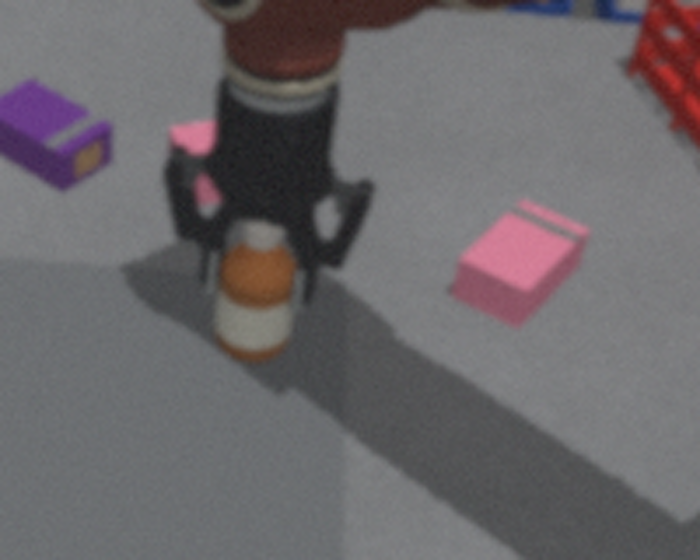

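The bottle is upright between the fingers, and width 0.594 is about 50.5 mm. Firming the grip and lifting.

apply_moves(
  commands=[
    [255,0,0,0,0],
    [255,0,0,0,0],
    [255,0,0,0,0],
    [255,0,0,-0.01,0],
    [255,0,0,-0.03,0],
    [255,0,0,-0.06,0],
    [255,0,0,-0.1,0],
    [255,0,0,-0.12,0],
    [255,0,0,-0.12,0],
    [255,0,0,-0.12,0],
  ],
  newtons=60,
)

```text
clock: 35.85
position: [0.4556, -0.3264, 0.334]
tcp_rot: [[0.992, -0.122, 0.002], [-0.122, -0.992, -0.002], [0.002, 0.001, -1.0]]
contact_force: [0.1, 0.2, -2.6]
width: 0.589
```

```bash
python3 go.py .5148 .1357 .335 -7
python3 - <<'E'
from h import *
im=eyes.capture('side')[:,:,::-1].copy()[60:260,300:500]
cv2.imwrite('pics/s13.png',cv2.resize(im,None,fx=3,fy=3,interpolation=cv2.INTER_CUBIC))
E
```

```text
t 35.85 pos [ 0.4556 -0.3264  0.334 ] yaw -7.03 w 0.589 F [ 0.1  0.2 -2.6] j6 -0.63
shift 0.0022 -0.4659 -0.001 twist -0.0005
```

View pics/s13.png

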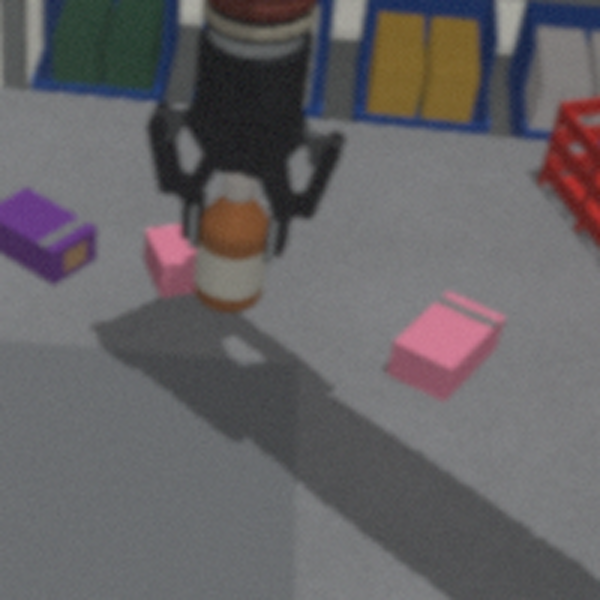

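The bottle is lifted and upright in the grip. Carrying it more slowly.

apply_moves(
  commands=[
    [255,0,-0.02,0,0],
    [255,0,-0.05,0,0],
    [255,0,-0.08,0,0],
    [255,0,-0.11,0,0],
    [255,0,-0.14,0,0],
    [255,0,-0.17,0,0],
    [255,0,-0.2,0,0],
    [255,0,-0.23,0,0],
    [255,0,-0.26,0,0],
    [255,0,-0.29,0,0],
  ],
)

```text
clock: 36.73
position: [0.4899, -0.0368, 0.3294]
tcp_rot: [[0.992, -0.123, -0.006], [-0.123, -0.992, 0.001], [-0.006, -0.001, -1.0]]
contact_force: [0.8, 1.0, -2.2]
width: 0.588
```

apply_moves(
  commands=[
    [255,0,-0.03,0,0],
    [255,0,-0.06,0,0],
    [255,0,-0.09,0,0],
    [255,0,-0.12,0,0],
    [255,0,-0.145,0,0],
    [255,0.001,-0.165,0,0],
    [255,0.002,-0.174,0,0],
    [255,0.002,-0.175,0,0],
    [255,0.002,-0.175,0,0],
    [255,0.002,-0.175,0,0],
  ],
)

```text
clock: 37.57
position: [0.5142, 0.134, 0.3317]
tcp_rot: [[0.992, -0.123, -0.002], [-0.123, -0.992, -0.001], [-0.002, 0.001, -1.0]]
contact_force: [0.4, -0.3, -2.4]
width: 0.589
```

```bash
python3 go.py .5148 .1357 .215 -7
python3 - <<'E'
from h import *
s=r.read_state();im=eyes.capture('wrist')[:,:,::-1].copy()
p=np.array(s['position']);R=np.array(s['tcp_rot']);c=p+[0,0,.108-.2137]
for q in proj('wrist',[c,c+R[:,0]*.012-R[:,1]*0,c-R[:,0]*.012],s): cv2.circle(im,tuple(int(v) for v in q),3,(0,0,255),-1)
cv2.imwrite('pics/w14.png',im)
E
```

```text
t 37.57 pos [0.5142 0.134  0.3317] yaw -7.08 w 0.589 F [ 0.4 -0.3 -2.4] j6 0.24
shift 0.0004 -0.0017 0.1167 twist -0.0013
```

View pics/w14.png

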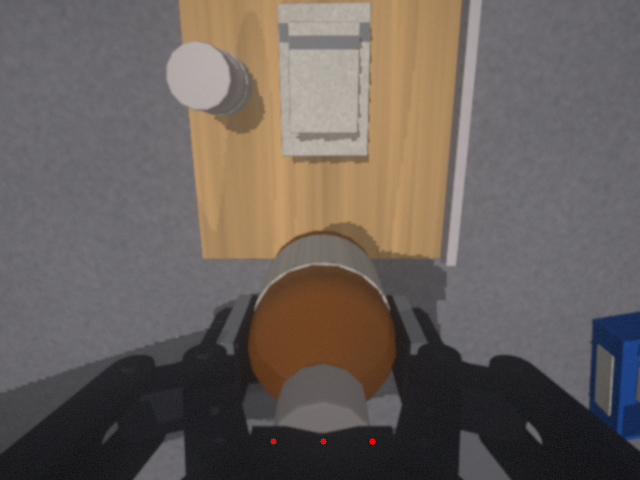

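The bottle is upright, with the carton stack and pill jar undisturbed and clear ahead of it. Lowering.

apply_moves(
  commands=[
    [255,0.0005,-0.001,0.02,0],
    [255,0.0005,-0.001,0.05,0],
    [255,0.0005,-0.001,0.08,0],
    [255,0.0005,-0.001,0.1,0],
    [255,0.0005,-0.001,0.11,0],
    [255,0.0005,-0.001,0.112,0],
    [255,0.0005,-0.001,0.112,0],
    [255,0.0005,-0.001,0.112,0],
    [255,0.0005,-0.001,0.112,0],
    [255,0.0005,-0.001,0.112,0],
  ],
)

```text
clock: 38.45
position: [0.5158, 0.1359, 0.2227]
tcp_rot: [[0.992, -0.122, 0.003], [-0.122, -0.992, 0.0], [0.003, -0.001, -1.0]]
contact_force: [0.0, 0.8, -1.9]
width: 0.585
```

```bash
python3 go.py .5148 .1357 .215 -7
```

```text
t 38.45 pos [0.5158 0.1359 0.2227] yaw -7.03 w 0.585 F [ 0.   0.8 -1.9] j6 0.24
shift -0.001 0.0003 0.0077 twist -0.0005
```

apply_moves(
  commands=[
    [255,-0.001,0,0.003,0],
    [255,-0.001,0,0.006,0],
    [255,-0.001,0,0.007,0],
    [255,-0.001,0,0.007,0],
    [255,-0.001,0,0.007,0],
    [255,-0.001,0,0.007,0],
    [255,-0.001,0,0.007,0],
    [255,-0.001,0,0.007,0],
    [255,-0.001,0,0.007,0],
    [255,-0.001,0,0.007,0],
  ],
)

```text
clock: 39.28
position: [0.5144, 0.1361, 0.2149]
tcp_rot: [[0.993, -0.122, 0.001], [-0.122, -0.993, 0.0], [0.001, -0.0, -1.0]]
contact_force: [-2.5, -1.0, 5.0]
width: 0.583
```

Light contact of about 5 N shows the base is down. Releasing.

apply_moves(
  commands=[
    [90,0,0,0,0],
    [60,0,0,0,0],
    [30,0,0,0,0],
    [0,0,0,0,0],
    [0,0,0,0,0],
    [0,0,0,0,0],
    [0,0,0,0,0],
    [0,0,0,0,0],
    [0,0,0,0,0],
    [0,0,0,0,0],
  ],
)

```text
clock: 40.12
position: [0.514, 0.136, 0.2139]
tcp_rot: [[0.992, -0.122, -0.0], [-0.122, -0.992, 0.0], [-0.0, -0.0, -1.0]]
contact_force: [0.8, 0.6, -0.7]
width: 0.999
```

apply_moves(
  commands=[
    [0,0,0,-0.02,0],
    [0,0,0,-0.05,0],
    [0,0,0,-0.08,0],
    [0,0,0,-0.12,0],
    [0,0,0,-0.15,0],
    [0,0,0,-0.17,0],
    [0,0,0,-0.17,0],
    [0,0.04,0,-0.17,0],
    [0,0.08,0,-0.17,0],
    [0,0.12,0,-0.17,0],
  ],
)

```text
clock: 40.95
position: [0.6338, 0.1212, 0.3825]
tcp_rot: [[0.993, -0.122, -0.001], [-0.122, -0.993, -0.0], [-0.001, 0.0, -1.0]]
contact_force: [0.4, 0.6, 0.0]
width: 1.001
```

```bash
python3 go.py .6 -.15 .385 -7
```

```text
t 40.95 pos [0.6338 0.1212 0.3825] yaw -7.0 w 1.001 F [0.4 0.6 0. ] j6 0.2
shift -0.0005 0.2733 -0.0025 twist -0.0
```

Moving the arm aside for an unobstructed check.

apply_moves(
  commands=[
    [0,0,0.273,0,0],
    [0,0,0.273,0,0],
    [0,0,0.273,0,0],
    [0,0,0.273,0,0],
    [0,0,0.273,0,0],
    [0,0,0.273,0,0],
    [0,0,0.273,0,0],
    [0,0,0.273,0,0],
    [0,0,0.273,0,0],
    [0,0,0.273,0,0],
  ],
)

```text
clock: 41.78
position: [0.5996, -0.1492, 0.3827]
tcp_rot: [[0.992, -0.122, -0.002], [-0.122, -0.992, 0.001], [-0.002, -0.001, -1.0]]
contact_force: [-0.0, 0.4, 0.3]
width: 1.002
```

Run:
```python
from h import *
im=eyes.capture('top')[:,:,::-1].copy(); cv2.imwrite('pics/top2.png',im)
im2=eyes.capture('side')[:,:,::-1].copy(); cv2.imwrite('pics/side2.png',im2)
T=dict(packet=(.5265,.231,.062),jar=(.5384,.3283,.059),syrup=(.5148,.1357,.109),pills=(.4540,.2399,.069))
print({k:proj('top',[v]).round(1).tolist() for k,v in T.items()})
c=im[190:330,110:270].copy()
c=cv2.resize(c,None,fx=4,fy=4,interpolation=cv2.INTER_CUBIC)
for v in T.values():
    q=(proj('top',[v])[0]-[110,190])*4; cv2.circle(c,tuple(int(x) for x in q),4,(0,0,255),-1)
cv2.imwrite('pics/top2c.png',c)
```

```text
{'packet': [[179.0, 256.1]], 'jar': [[135.3, 251.8]], 'syrup': [[218.0, 258.7]], 'pills': [[173.5, 290.4]]}
```

View pics/top2c.png

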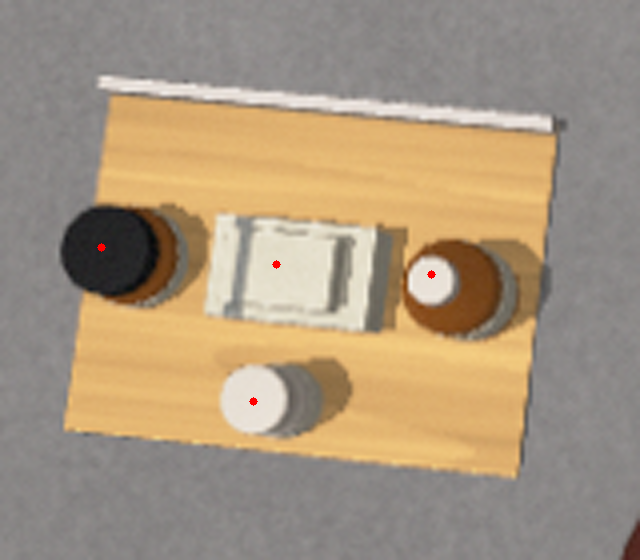

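View pics/side2.png

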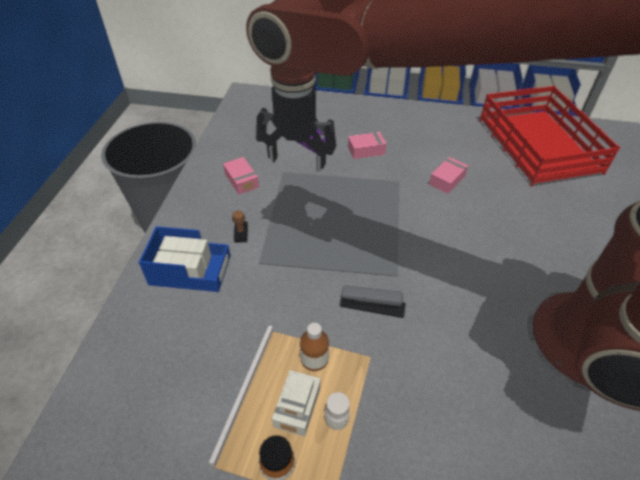

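View pics/top2.png

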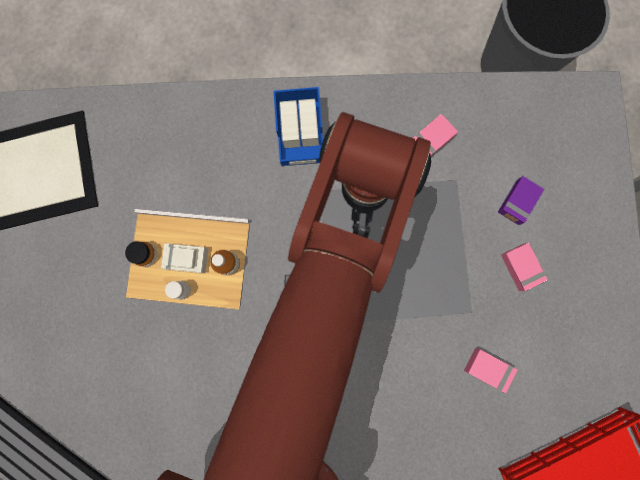

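The top view shows all lids and the packet within about 3 mm of their target dots, with the carton parallel to the rail. In the side view everything is upright, and the bin, stapler and stamp are at the same pixels as at the start. Handing in.

```bash
python3 -c "
from workcell import r
print(r.job_done())"
```

```text
the job is handed in; nothing more can be done
None
```

I laid out all five medicines on the board and handed the job in at about 42 s of the 138 s allowed. No verdict was reported.

- **Layout:** The large white carton is in the middle along the rail, with the small carton centred on top. The brown jar stands left, the tall bottle right and the pill jar in front.
- **Last checks (top and side pictures):** Lids, cap and small carton are within about 3 mm of their targets. Everything is upright, and the robot is well clear of it.
- **Left in place:** The bin, stapler and stamp show at the same pixels in the side view as at the start.
- **Disagreements:** The first top-view position of the brown jar was about 4 mm off, and I corrected it from the wrist camera before gripping. A force of about 19 N showed briefly while gripping the pill jar; the pill jar showed no sign of damage or tilt in the later pictures. No check failed.

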